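# Pack the sauce carrier and swing the lamp over the waiting meal

## Robot

A 7-joint arm with a two-finger parallel gripper is mounted at the origin on the work surface. World frame = base frame: x ahead of the robot, y to its left, z up, the work surface at z = 0. Lengths are in m, angles in rad, forces in N, time in s.
With the tool pointing down it reaches from about 0.4 to 0.85 m from the base axis. Payload 10.4 kg.
Tool frame: the origin (TCP) lies at the very end of the fingers, on their centre line; the grasp point (between the pads) lies manip.hold_point_z behind it (manip.hold_point_z is the distance from the TCP to the grasp point, in m); z points along the fingers, x is the direction in which the jaws open and shut, and the axes are right-handed (so a half turn about z gives the same grasp; the last joint's range is limited). The gripper opens to 85 mm and grips with 20 to 120 N. Pads are 22 mm wide; open, the fingers measure 114 mm over their backs; the gripper's body (76 mm by 85 mm) begins 54 mm behind the grasp point. The pads swing forward as they close: fully open they stand 13 mm farther back than shut.
Start: joints at [-1.331, 0.332, -0.065, 1.46, 0.022, 1.35, -0.088], TCP at [0.162, 0.604, 0.231] pointing down, gripper open.
Joint ranges: [-2.6, 2.6], [-0.5, 2.12], [-1.47, 1.34], [0.16, 2.42], [-1.27, 4.41], [0.06, 2.06], [-2.6, 2.6]. Speed limits (rad/s): [2.22, 2.22, 2.79, 2.79, 3.14, 3.14, 3.14].

## Interface

Orientations are given as a unit quaternion [x, y, z, w].
In Python, from workcell import readout, camera, camera_info, manip gives the robot as it stands.
- The arm moves only by the tool play_rows, never from a script. Its argument "rows" is a list of rows, each a list of 3 entries, a list of its own where there are three numbers: the shift along the world's x, y, z in mm, then the turn, a rotation vector about the world's x, y, z in degrees, then the finger opening in mm, from 0 to 85.4. In form: [[[tx, ty, tz], [rx, ry, rz], fingers], ...]. A call has 1 to 12 rows; each row shifts and turns the commanded pose from where the row before left it; what a row does not reach is not made up. A row lasts 1/8 s, in which the tool goes at most 62.5 mm and 10.7 degrees, less where a joint would pass 70% of its speed; a pose out of reach is approached as far as the arm can. A call with a gripper value outside its range is refused whole. The fingers move at their own pace and stop on an object; "force" is the grip in N (left out, the last holds). Time passes only in rows, so rows that do not move let the fingers close. It gives the time, the measured TCP pose, the force and the opening at its end, in the units of the state.
- readout.get_obs(): the state, without advancing time (a new reading comes with each control period).
- camera(name): name is "side" or "top"; returns the picture (420x560x3 uint8, blue, green, red); there is no depth.
- camera_info(name): a dict with "fx", "fy", "cx", "cy" (pixels), "k1" (the pictures are not rectified: a ray, as slopes to the right and down, at radius r is drawn at 1 + k1 r^2 times it, then the intrinsics apply), "world_from_camera" (4x4, takes a point from camera to world coordinates). Camera axes: x right, y up, looking along -z (the intrinsics and any distortion apply to the point x, -y, -z); pixel columns grow to the right and rows downward; lengths in m; the calibration is good to about 2 mm. A picture is of the moment at which its call begins. camera_info takes no time and is no camera call.
- manip.hand_in(): hands the job in, once; it reports no verdict.
The state is a dict: "clock": time; "joint_pos": joint angles; "joint_velocities": joint speeds; "tau": joint torques, N m; "position": TCP position; "ee_rot": TCP orientation; "ft_force": force on the tool from outside, world axes, zero at the start; "torque": the same for the moment, N m; "grip_width": opening from 0.0 (shut) to 1.0 (fully open).
Only numpy, scipy, OpenCV 4.12 (cv2) and the standard library are available. Lean on these libraries where they do the work, as an engineer would, in place of code of your own. Each camera call takes 0.05 s, during which the arm holds its last target.

## Task

The lamp hangs in the way over the blue carrier: first draw it by its red knob until its head hangs centred over the open meal box, where it must stay. Then pack the order: stand every orange sauce pot upright on the floor of a cell of the carrier, one per cell, and the cutlery case upright on the floor of the long bay. When all is in, swing the carry handle up and over until it seats at its end stop, and last press the green order-ready button right down; leave everything else where it is.

Things in the scene. Friction and masses are not known exactly. Their poses are not given: they have to be found in the camera images.
- carrier: blue moulded carrier fixed to the counter, 176 mm (own x) by 234 mm (own y), walls and ribs 24 mm high, floor 4 mm thick; origin under its centre. Four square 72 mm cells in a 2 x 2 grid for sauce pots (centres at own x = -44 and +44 mm, own y = -73 and +15 mm, 24 mm deep), and one long bay along its +y side for the cutlery case. Its steel carry handle is hinged on its two y ends
- bay (a point): centre of the floor of the carrier's long bay: 160 mm along the carrier's x, 46 mm wide in its y, 24 mm deep; axes as the carrier's
- handle_grip (a point): middle of the handle's black round grip (16 mm thick, 120 mm long, along the carrier's y)
- handle_hinge (a point): on the handle's hinge axis, at the middle of the carrier, 20 mm above the counter; the hinge axis is the carrier's y. With the handle down the grip lies 125 mm to the carrier's -x side of the hinge and 30 mm above it
- handle (a joint): carry handle angle (rad): 0 lying down on the robot's side of the carrier, growing as it swings up and over; it is seated at its end stop at 1.75, a little past upright, and falls back if let go before upright
- lamp_knob (a point): middle of the red round upright knob (18 mm thick, about 50 mm of it free to grip, top at z = 295 mm; this point at z = 275 mm) on the lamp head's axis. Under it hangs the grey shade, 124 mm across, z = 170 to 235 mm; the lamp arm joins the shade at z = 195 to 215 mm
- lamp_elbow (a joint): stiff upright hinge between the lamp's two 250 mm links (rad, grows clockwise seen from above; the links are in line at -1.31, at right angles at 0.26), travel -1.31 to 1.29. It stays where it is left. The first link swings on a like stiff upright hinge (travel about 170 degrees) on a fixed column (32 mm thick, 225 mm high) at the far side of the table, so moving the knob moves both joints
- meal: open black meal box with food, 212 x 152 mm (own x, y), about 60 mm high, fixed in place; origin under its centre
- button_top (a point): centre of the top of the green round order-ready push button, 36 mm across, in a black housing
- button (a joint): travel of the button (m): 0 up, 0.008 fully pressed (about 5 N); springs back
- case: pale wooden cutlery case, a block 130 mm (own x) by 32 mm (own y) by 45 mm high, loose; origin under its centre
- pot0: orange sealed sauce pot with a white lid, 57 mm across, 55 mm tall, loose, upright at the start; origin at the centre of its underside (may be absent)
- pot1: orange sealed sauce pot with a white lid, 57 mm across, 55 mm tall, loose, upright at the start; origin at the centre of its underside (may be absent)
- pot2: orange sealed sauce pot with a white lid, 57 mm across, 55 mm tall, loose, upright at the start; origin at the centre of its underside (may be absent)
- pot3: orange sealed sauce pot with a white lid, 57 mm across, 55 mm tall, loose, upright at the start; origin at the centre of its underside (may be absent)
- squeeze: bystander: yellow squeeze bottle with red cap, 52 mm across, 150 tall; leave alone
- spice: bystander: steel spice can, 52 mm across, 90 tall; leave alone
- spatula: bystander: spatula lying down; leave alone
- brush: bystander: brush lying down; leave alone
- pepper: bystander: plain green canister, 66 mm across, 60 tall; leave alone
There are look-alikes about, which are no part of the job. Leave any purple look-alike of the pot3 alone.

How it is judged:
On the way, in this order (a step that is already met when the one before it is completed fails the run):
1. the lamp head hangs still over the middle of the meal box (within 30 mm) (horizontal distance between lamp_knob and meal below 0.03 m and velocity of joint lamp_elbow between -0.05 and 0.05 rad/s), for 1 s.
2. every sauce pot that is present stands in a cell and the cutlery case in its bay, at rest (x of pot0 in the frame of carrier between -0.08 and 0.08 m and y of pot0 in the frame of carrier between -0.107 and 0.053 m and z of pot0 in the frame of carrier between -0.002 and 0.012 m and angle between each of pot0, pot1, pot2, pot3, case's own z axis and vertical below 0.15 rad and linear speed of each of pot0, pot1, pot2, pot3, case below 0.03 m/s and x of pot1 in the frame of carrier between -0.08 and 0.08 m and y of pot1 in the frame of carrier between -0.107 and 0.053 m and z of pot1 in the frame of carrier between -0.002 and 0.012 m and x of pot2 in the frame of carrier between -0.08 and 0.08 m and y of pot2 in the frame of carrier between -0.107 and 0.053 m and z of pot2 in the frame of carrier between -0.002 and 0.012 m and x of pot3 in the frame of carrier between -0.08 and 0.08 m and y of pot3 in the frame of carrier between -0.107 and 0.053 m and z of pot3 in the frame of carrier between -0.002 and 0.012 m and x of case in the frame of bay between -0.03 and 0.03 m and y of case in the frame of bay between -0.02 and 0.02 m and z of case in the frame of bay below 0.008 m), for 0.2 s.
3. the carry handle is swung over to its end stop (beyond 1.65 rad) (value of joint handle above 1.65 rad), for 0.2 s.
4. the green button is pressed right down (over 6 mm) (value of joint button above 0.006 m and value of joint handle above 1.65 rad), for 0.02 s.
At the end, for the whole second after the job is handed in: Lamp knob within 30 mm of above the meal box centre; every present pot upright (0.15 rad) on a cell floor and the case upright on the bay floor (within 30 mm along, 20 mm across), at rest; handle beyond 1.65 rad; button pressed last, then let up (all of step 2 and horizontal distance between lamp_knob and meal below 0.03 m and value of joint handle above 1.65 rad and value of joint button below 0.002 m); the robot touches nothing.
It fails at once if a bystander is moved more than 40 mm (distance of any of squeeze, spice, spatula, brush, pepper from where it was at the start of the episode above 0.04 m).
Of pot0, pot1, pot2, pot3 only 2 to 4 are there at a start; the rules pass over those that are not, and their reading is None.
At some moment in a run one of pot0, pot1, pot2, pot3, case may be knocked a few centimetres aside while the robot is not near it.
Once in a run the grip may slacken for a moment while it holds something.
It also fails if it takes over 208 s, if anything falls off the work surface, if the arm or the gripper's body presses on something with over 40 N, if the wrist force passes 120 N, or if a joint passes its speed limit or range.

## Working session

There is one attempt and no reset: what is moved stays moved. The work goes in short steps, Python scripts to look and compute and a tool call to move; the robot and the scene stay as the last step left them, time stands still between calls to the robot, and variables do not carry over. Pictures are saved under pics/ and viewed, and the job is handed in when it is done.

Besides the shell and the picture viewer there is one more tool, called after ">>>" in YAML: its name, and indented under it one key for each argument. play_rows: Moves the arm, as the interface text tells. Its arguments: {"type":"object","properties":{"rows":{"type":"array"},"force":{"type":"number"}},"required":["rows"]}

```bash
mkdir -p pics; ls; cat > h.py <<'E'
import numpy as np, cv2
from workcell import readout, camera, camera_info, manip
def snap(n,f):
    im=camera(n); cv2.imwrite('pics/'+f,im); return im
def ray(n,u,v):
    c=camera_info(n); xd=(u-c['cx'])/c['fx']; yd=(v-c['cy'])/c['fy']
    x,y=xd,yd
    for _ in range(30):
        s=1+c['k1']*(x*x+y*y); x,y=xd/s,yd/s
    T=np.array(c['world_from_camera']); return T[:3,3],T[:3,:3]@np.array([x,-y,-1.])
def at(n,u,v,z):
    o,d=ray(n,u,v); t=(z-o[2])/d[2]; return (o+t*d)
def proj(n,p):
    c=camera_info(n);T=np.array(c['world_from_camera'])
    q=T[:3,:3].T@(np.array(p,float)-T[:3,3]); x,y=q[0]/-q[2],-q[1]/-q[2]
    s=1+c['k1']*(x*x+y*y); return np.array([c['fx']*x*s+c['cx'],c['fy']*y*s+c['cy']])
E
python3 - <<'E'
from h import *
o=readout.get_obs(); print({k:np.round(v,3) for k,v in o.items()}); print(manip.hold_point_z)
for n in('side','top'):
    im=snap(n,n+'0.png'); c=camera_info(n); print(c)
E
```

```text
pics
{'clock': np.float64(0.0), 'joint_pos': array([-1.331,  0.333, -0.065,  1.461,  0.022,  1.35 , -0.089]), 'joint_velocities': array([-0.   ,  0.001,  0.001, -0.001,  0.   , -0.001,  0.001]), 'tau': array([ 0.0000e+00, -6.2544e+01,  4.9000e-02, -3.9162e+01,  1.6000e-02,
        1.0000e-02, -0.0000e+00]), 'position': array([0.162, 0.603, 0.231]), 'ee_rot': array([ 0.794,  0.608, -0.001,  0.   ]), 'ft_force': array([-0.183, -1.036,  0.401]), 'torque': array([-0.004, -0.011, -0.005]), 'grip_width': np.float64(0.996)}
0.0187
{'fx': 412.1772949144027, 'fy': 412.1772949144027, 'cx': 279.0415752148302, 'cy': 214.44993163699664, 'k1': 0.014060694005982095, 'world_from_camera': array([[ 9.97676201e-01,  3.91252780e-02, -5.57800216e-02,
         4.15765602e-01],
       [-6.81327929e-02,  5.68726117e-01, -8.19700266e-01,
        -9.35461779e-01],
       [-3.47445636e-04,  8.21595896e-01,  5.70070226e-01,
         8.57350859e-01],
       [ 0.00000000e+00,  0.00000000e+00,  0.00000000e+00,
         1.00000000e+00]])}
{'fx': 416.02768254244126, 'fy': 416.02768254244126, 'cx': 278.00438059791105, 'cy': 211.2102181285005, 'k1': -0.11317565431930939, 'world_from_camera': array([[ 2.00450402e-02,  9.81177790e-01, -1.92063377e-01,
         2.67715787e-01],
       [-9.99790529e-01,  2.04659417e-02,  2.07671430e-04,
         1.71365487e-02],
       [ 4.13452046e-03,  1.92018982e-01,  9.81382502e-01,
         1.43951355e+00],
       [ 0.00000000e+00,  0.00000000e+00,  0.00000000e+00,
         1.00000000e+00]])}
```

View pics/side0.png

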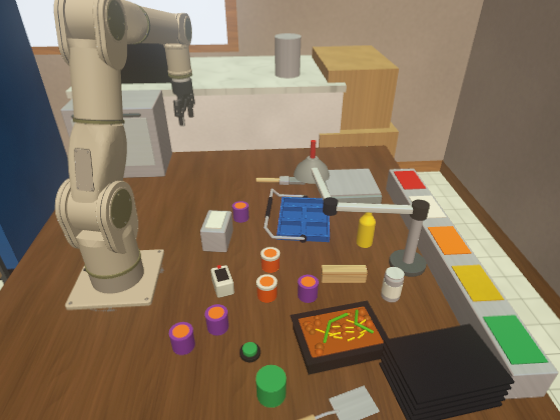

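View pics/top0.png

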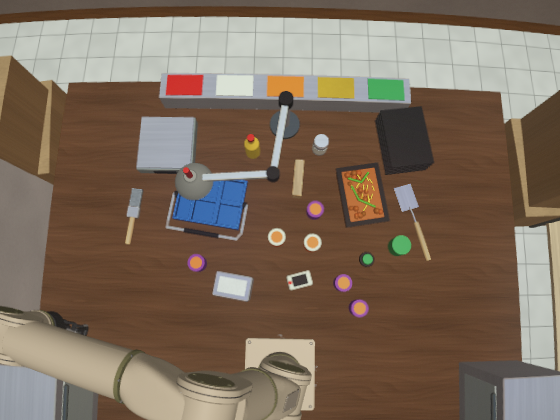

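```bash
python3 - <<'E'
from h import *
t=cv2.imread('pics/top0.png'); s=cv2.imread('pics/side0.png')
cv2.imwrite('pics/c1.png',cv2.resize(t[130:270,120:320],None,fx=4,fy=4,interpolation=cv2.INTER_CUBIC))
cv2.imwrite('pics/c2.png',cv2.resize(s[130:310,190:390],None,fx=3.3,fy=3.3,interpolation=cv2.INTER_CUBIC))
cv2.imwrite('pics/c3.png',cv2.resize(t[140:330,260:440],None,fx=3.1,fy=3.1,interpolation=cv2.INTER_CUBIC))
E
```

```text
(no output)
```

View pics/c1.png

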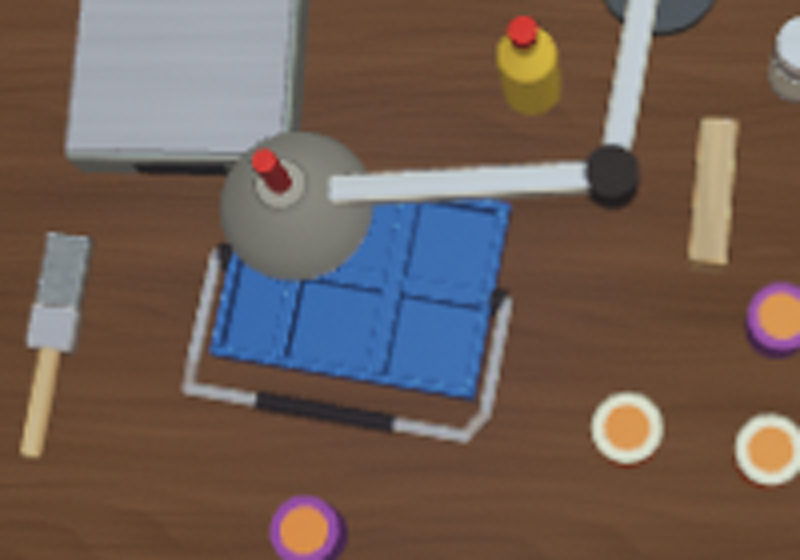

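View pics/c2.png

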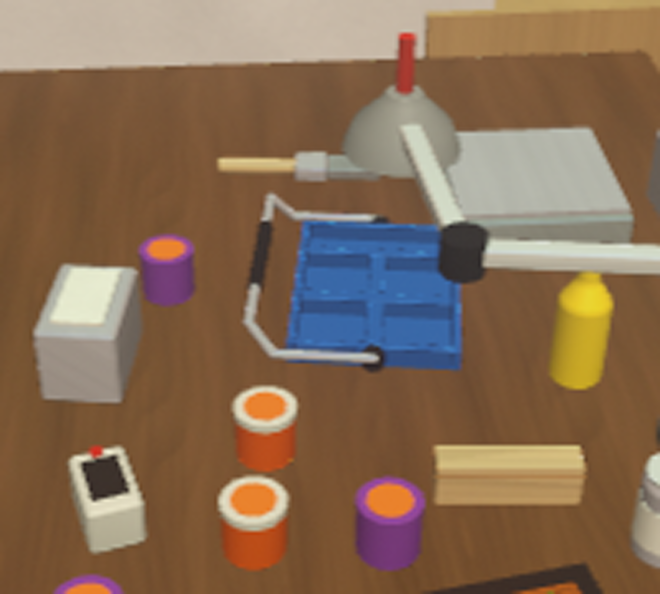

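View pics/c3.png

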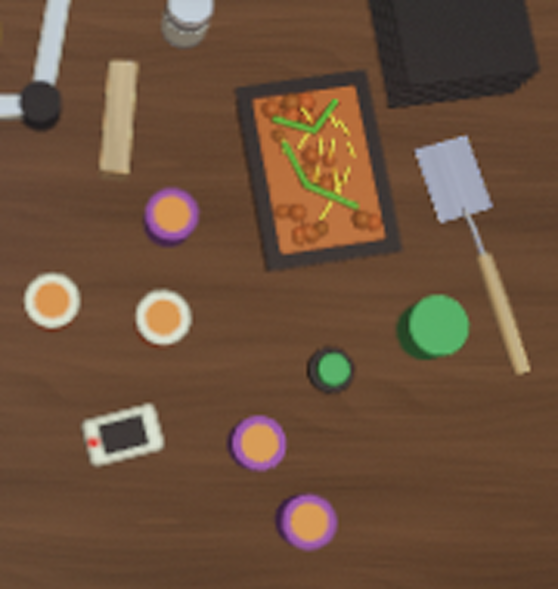

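```bash
python3 - <<'E'
from h import *
c1=lambda x,y:(120+x/4-.4,130+y/4-.4)
c3=lambda x,y:(260+x/3.1-.35,140+y/3.1-.35)
P=lambda n,q,z:print(n,np.round(at('top',*q,z)*1000,1))
for q in((210,355),(475,398),(510,203)):P('carr',c1(*q),.024)
P('knobtop',c1(265,156),.295); print('side knob',at('side',313,142,.295))
for q in((236,88),(363,70),(400,247),(268,270)):P('meal',c3(*q),.06)
for q in((52,300),(163,317)):P('pot',c3(*q),.055)
for q in((110,61),(138,62),(128,173),(100,172)):P('case',c3(*q),.045)
P('purple',c3(172,214),.055)
P('elbow',c1(612,165),.2)
for q in((255,400),(392,425)):P('grip',c1(*q),.058)
P('colbase',c1(660,-5),0)
# button triangulate
o1,d1=ray('top',*c3(334,370));
s=cv2.imread('pics/side0.png')
hsv=cv2.cvtColor(s,cv2.COLOR_BGR2HSV)
m=cv2.inRange(hsv[335:365,235:265],(45,80,40),(85,255,255)); ys,xs=np.nonzero(m); u,v=xs.mean()+235,ys.mean()+335; print(u,v,len(xs))
o2,d2=ray('side',u,v)
A=np.stack([d1,-d2],1); t=np.linalg.lstsq(A,o2-o1,rcond=None)[0]; print('button',o1+d1*t[0],o2+d2*t[1])
E
```

```text
carr [511.8 384.5  24. ]
carr [479.2 152.   24. ]
carr [653.2 127.9  24. ]
knobtop [611.1 284.6 295. ]
side knob [0.60702837 0.27176922 0.295     ]
meal [ 694.2 -180.1   60. ]
meal [ 719.1 -324.3   60. ]
meal [ 517.4 -359.7   60. ]
meal [ 489.2 -213.5   60. ]
pot [452.4  20.4  55. ]
pot [436.3 -99.8  55. ]
case [727.3 -39.5  45. ]
case [726.9 -71.3  45. ]
case [597.5 -61.   45. ]
case [598.  -29.9  45. ]
purple [ 550.1 -109.2   55. ]
elbow [637.3  36.2 200. ]
grip [468.3 334.7  58. ]
grip [449.7 217.6  58. ]
colbase [861.1  -1.2   0. ]
249.42131979695432 349.06091370558374 197
button [ 0.38545014 -0.29366968  0.01558388] [ 0.3870771  -0.29347603  0.01567613]
```

```bash
python3 - <<'E'
from h import *
t=cv2.imread('pics/top0.png'); s=cv2.imread('pics/side0.png')
for n,im,(x0,y0,x1,y1) in(('top',t,(170,155,205,195)),('side',s,(300,130,325,165))):
    h=cv2.cvtColor(im,cv2.COLOR_BGR2HSV)[y0:y1,x0:x1]
    m=cv2.inRange(h,(0,120,60),(8,255,255))|cv2.inRange(h,(172,120,60),(180,255,255))
    ys,xs=np.nonzero(m); print(n,xs.min()+x0,xs.max()+x0,ys.min()+y0,ys.max()+y0,xs.mean()+x0,ys.mean()+y0,len(xs))
# fit: knob axis vertical at (X,Y), z .245...295
from scipy.optimize import least_squares
for X,Y in((.609,.284),(.607,.272),(.606,.278)):
    print(X,Y,[proj(n,(X,Y,z)).round(1) for n in('top','side') for z in(.245,.295)])
cv2.imwrite('pics/c4.png',np.hstack([cv2.resize(t[150:210,165:225],(390,390),interpolation=cv2.INTER_CUBIC),cv2.resize(s[130:190,285:345],(390,390),interpolation=cv2.INTER_CUBIC)]))
print('col', at('top',286,99,.23), at('side',420,208,.23))
E
```

```text
top 183 192 167 177 187.2622950819672 172.04918032786884 61
side 310 315 140 157 312.5806451612903 148.8709677419355 93
0.609 0.284 [array([189.5, 174.1]), array([186. , 169.3]), array([312.4, 154.4]), array([313.1, 140.4])]
0.607 0.272 [array([193.4, 174.9]), array([190.1, 170. ]), array([312.3, 156.1]), array([313., 142.])]
0.606 0.278 [array([191.4, 175.1]), array([188. , 170.3]), array([311.7, 155.2]), array([312.4, 141.2])]
col [ 0.86570766 -0.00111386  0.23      ] [ 0.86264934 -0.02899862  0.23      ]
```

View pics/c4.png

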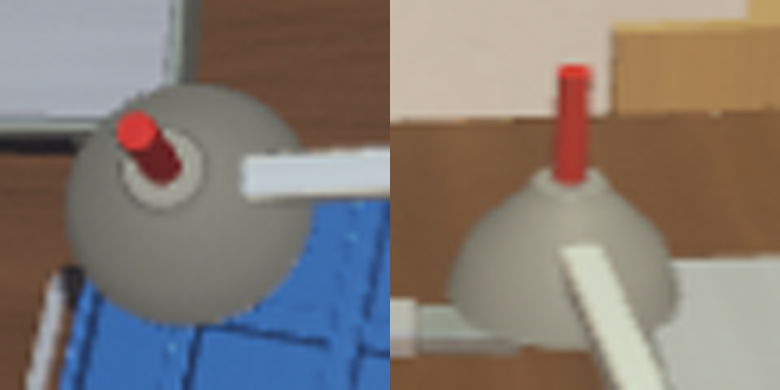

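>>> play_rows:
  rows:
    - [[0,0,40],[0,0,0],85]
    - [[0,0,40],[0,0,0],85]
    - [[0,0,40],[0,0,0],85]
    - [[33,-24,0],[0,0,-5],85]
    - [[33,-24,0],[0,0,-5],85]
    - [[33,-24,0],[0,0,-5],85]
    - [[33,-24,0],[0,0,-5],85]
    - [[33,-24,0],[0,0,-5],85]
    - [[33,-24,0],[0,0,-5],85]
    - [[33,-24,0],[0,0,-5],85]
    - [[33,-24,0],[0,0,-5],85]
    - [[33,-24,0],[0,0,-5],85]
  force: 40

```text
clock: 1.6
position: [0.4602, 0.3866, 0.351]
ee_rot: [0.966, 0.257, -0.0, 0.0]
ft_force: [0.8, 0.2, 0.5]
grip_width: 0.995
```

>>> play_rows:
  rows:
    - [[37,-26,0],[0,0,0],85]
    - [[37,-26,0],[0,0,0],85]
    - [[37,-26,0],[0,0,0],85]
    - [[37,-25,0],[0,0,0],85]
    - [[0,0,0],[0,0,0],85]
    - [[0,0,0],[0,0,0],85]

```text
clock: 2.35
position: [0.607, 0.285, 0.3508]
ee_rot: [0.966, 0.258, -0.0, -0.0]
ft_force: [-0.5, 1.1, 0.2]
grip_width: 0.998
```

```bash
python3 - <<'E'
from h import *
print(readout.get_obs()['position'])
t=snap('top','t1.png'); s=snap('side','s1.png')
cv2.imwrite('pics/c5.png',np.hstack([cv2.resize(t[130:230,140:240],(390,390),interpolation=cv2.INTER_CUBIC),cv2.resize(s[100:200,260:360],(390,390),interpolation=cv2.INTER_CUBIC)]))
E
```

```text
[0.60702933 0.28498234 0.3508066 ]
```

View pics/c5.png

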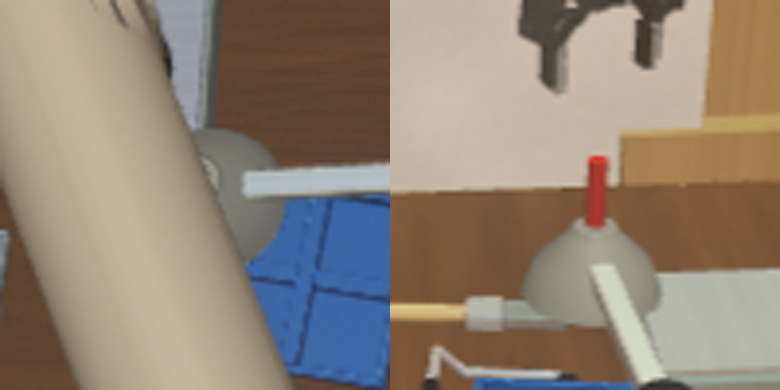

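>>> play_rows:
  rows:
    - [[0,0,-20],[0,0,0],85]
    - [[0,0,-20],[0,0,0],85]
    - [[0,0,-20],[0,0,0],85]
    - [[0,0,-18],[0,0,0],85]
    - [[0,0,-10],[0,0,0],85]
    - [[0,0,0],[0,0,0],50]
    - [[0,0,0],[0,0,0],25]
    - [[0,0,0],[0,0,0],10]
    - [[0,0,0],[0,0,0],5]
    - [[0,0,0],[0,0,0],5]
    - [[0,0,0],[0,0,0],5]
  force: 60

```text
clock: 3.82
position: [0.6076, 0.2846, 0.264]
ee_rot: [0.966, 0.258, 0.001, -0.0]
ft_force: [0.7, 0.2, 5.6]
grip_width: 0.191
```

```bash
python3 - <<'E'
from h import *
s=snap('side','s2.png')
cv2.imwrite('pics/c6.png',cv2.resize(s[90:240,230:380],(600,600),interpolation=cv2.INTER_CUBIC))
E
```

```text
(no output)
```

View pics/c6.png

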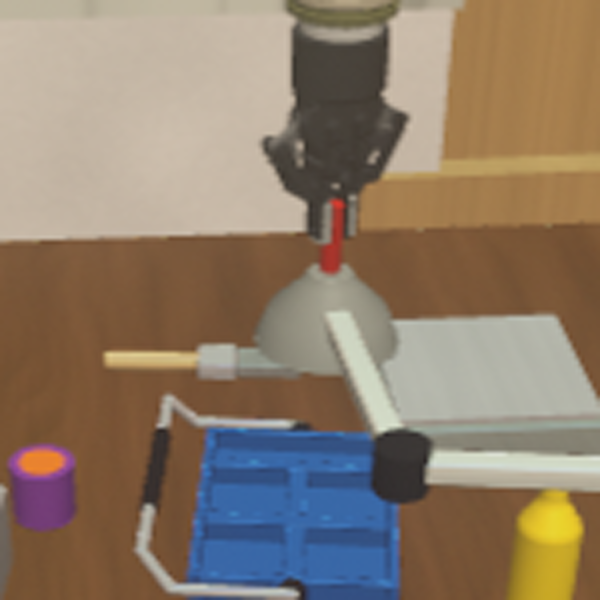

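```bash
python3 - <<'E'
from h import *
C=np.array([866,-2.]);a=np.radians(np.linspace(132.1,225.7,37));r=np.linspace(385,373,37)
P=C+np.c_[r*np.cos(a),r*np.sin(a)];P=np.round(P);D=np.diff(P,axis=0).astype(int);print(D.tolist(),P[-1])
E
```

```text
[[-13, -13], [-11, -12], [-12, -14], [-10, -13], [-10, -15], [-10, -14], [-8, -15], [-8, -16], [-8, -16], [-6, -16], [-6, -16], [-5, -17], [-4, -16], [-4, -17], [-2, -17], [-2, -17], [-2, -18], [0, -17], [0, -17], [2, -17], [2, -17], [2, -17], [4, -17], [4, -16], [5, -17], [6, -16], [6, -16], [7, -15], [8, -15], [9, -15], [9, -14], [9, -14], [11, -14], [11, -13], [11, -12], [12, -12]] [ 605. -269.]
```

>>> play_rows:
  rows:
    - [[-13,-13,0],[0,0,0],5]
    - [[-11,-12,0],[0,0,0],5]
    - [[-12,-14,0],[0,0,0],5]
    - [[-10,-13,0],[0,0,0],5]
    - [[-10,-15,0],[0,0,0],5]
    - [[-10,-14,0],[0,0,0],5]
    - [[-8,-15,0],[0,0,0],5]
    - [[-8,-16,0],[0,0,0],5]
    - [[-8,-16,0],[0,0,0],5]
    - [[-6,-16,0],[0,0,0],5]

```text
clock: 5.12
position: [0.5109, 0.1405, 0.2637]
ee_rot: [0.966, 0.259, 0.0, -0.001]
ft_force: [-1.3, 2.7, 6.8]
grip_width: 0.189
```

>>> play_rows:
  rows:
    - [[-6,-16,0],[0,0,0],5]
    - [[-5,-17,0],[0,0,0],5]
    - [[-4,-16,0],[0,0,0],5]
    - [[-4,-17,0],[0,0,0],5]
    - [[-2,-17,0],[0,0,0],5]
    - [[-2,-17,0],[0,0,0],5]
    - [[-2,-18,0],[0,0,0],5]
    - [[0,-17,0],[0,0,0],5]
    - [[0,-17,0],[0,0,0],5]
    - [[2,-17,0],[0,0,0],5]
    - [[2,-17,0],[0,0,0],5]
    - [[2,-17,0],[0,0,0],5]

```text
clock: 6.62
position: [0.4925, -0.063, 0.2637]
ee_rot: [0.966, 0.259, 0.001, -0.0]
ft_force: [1.1, 3.2, 4.9]
grip_width: 0.19
```

```bash
python3 - <<'E'
from h import *
print(readout.get_obs()['joint_pos'])
s=snap('side','s3.png')
E
```

```text
[-0.49772572  0.00921875  0.54294729  1.76850977 -0.005514    1.36419013
  0.56936276]
```

View pics/s3.png

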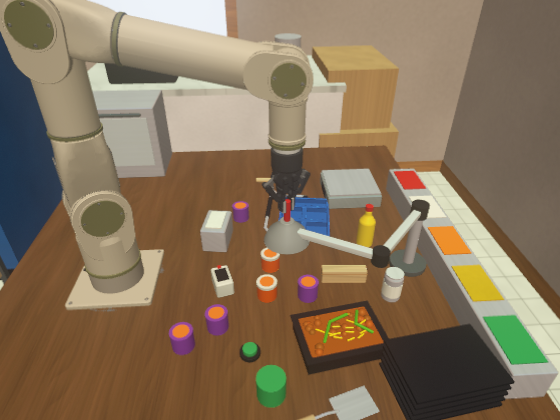

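>>> play_rows:
  rows:
    - [[4,-17,0],[0,0,0],5]
    - [[4,-16,0],[0,0,0],5]
    - [[5,-17,0],[0,0,0],5]
    - [[6,-16,0],[0,0,0],5]
    - [[6,-16,0],[0,0,0],5]
    - [[7,-15,0],[0,0,0],5]
    - [[8,-15,0],[0,0,0],5]
    - [[9,-15,0],[0,0,0],5]

```text
clock: 7.68
position: [0.5409, -0.1902, 0.2636]
ee_rot: [0.966, 0.258, -0.0, -0.0]
ft_force: [-3.2, -0.5, 9.5]
grip_width: 0.19
```

>>> play_rows:
  rows:
    - [[9,-14,0],[0,0,0],5]
    - [[9,-14,0],[0,0,0],5]
    - [[11,-14,0],[0,0,0],5]
    - [[11,-13,0],[0,0,0],5]
    - [[11,-12,0],[0,0,0],5]
    - [[12,-12,0],[0,0,0],5]
    - [[0,0,0],[0,0,0],5]
    - [[0,0,0],[0,0,0],5]

```text
clock: 8.68
position: [0.604, -0.2701, 0.2638]
ee_rot: [0.966, 0.257, -0.0, 0.001]
ft_force: [0.4, -2.1, 5.7]
grip_width: 0.196
```

```bash
python3 - <<'E'
from h import *
s=snap('side','s4.png');t=snap('top','t4.png')
cv2.imwrite('pics/c7.png',np.hstack([cv2.resize(t[120:260,270:410],(390,390),interpolation=cv2.INTER_CUBIC),cv2.resize(s[200:400,260:460],(390,390),interpolation=cv2.INTER_CUBIC)]))
E
```

```text
(no output)
```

View pics/c7.png

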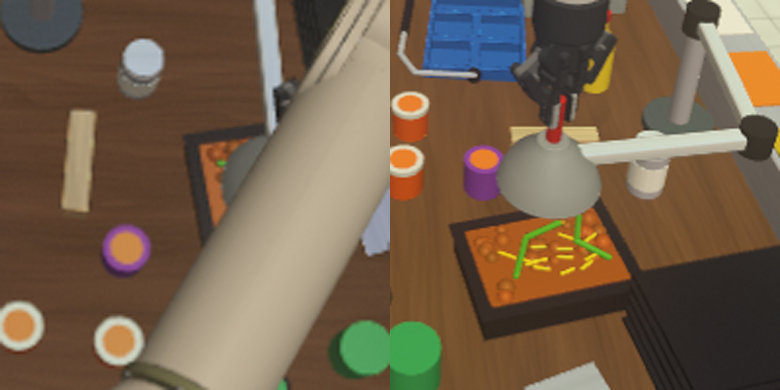

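>>> play_rows:
  rows:
    - [[0,0,0],[0,0,0],60]
    - [[0,0,0],[0,0,0],60]
    - [[0,0,0],[0,0,0],60]
    - [[0,0,20],[0,0,0],60]
    - [[0,0,30],[0,0,0],60]
    - [[0,0,40],[0,0,0],80]
    - [[-30,20,10],[0,0,0],85]
    - [[-40,50,0],[0,0,0],85]
    - [[-40,50,0],[0,0,0],85]
    - [[-40,50,0],[0,0,0],85]
    - [[0,50,0],[0,0,0],85]
    - [[0,0,0],[0,0,0],85]

```text
clock: 10.28
position: [0.4569, -0.048, 0.3634]
ee_rot: [0.965, 0.262, 0.0, -0.001]
ft_force: [0.0, -1.2, -0.2]
grip_width: 0.994
```

```bash
python3 - <<'E'
from h import *
s=snap('side','s5.png');t=snap('top','t5.png')
E
```

```text
(no output)
```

View pics/t5.png

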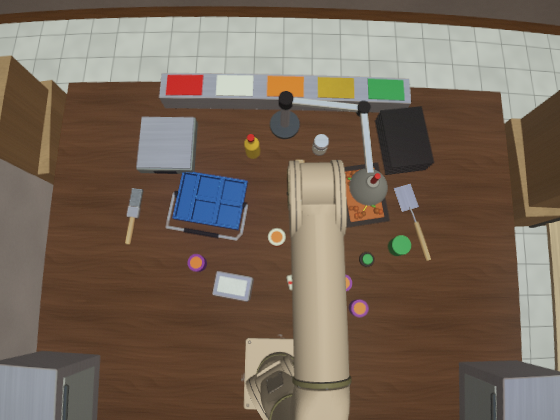

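View pics/s5.png

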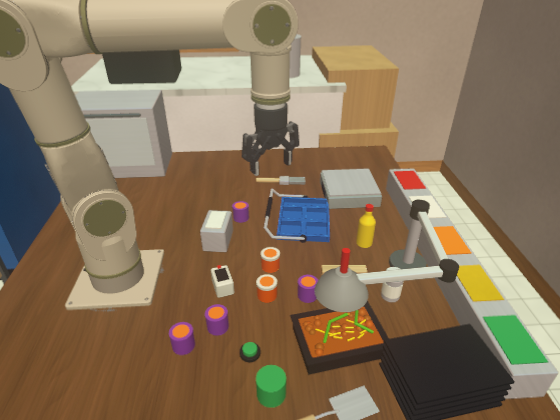

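```bash
python3 - <<'E'
from h import *
t=cv2.imread('pics/t5.png')
h=cv2.cvtColor(t,cv2.COLOR_BGR2HSV)[165:195,360:390]
m=cv2.inRange(h,(0,120,60),(8,255,255))|cv2.inRange(h,(172,120,60),(180,255,255))
ys,xs=np.nonzero(m);print(xs.mean()+360,ys.mean()+165,at('top',xs.mean()+360,ys.mean()+165,.275), np.c_[xs+360,ys+165][:4].tolist())
cv2.imwrite('pics/c8.png',cv2.resize(t[160:250,155:265],None,fx=7,fy=6.5,interpolation=cv2.INTER_CUBIC))
cv2.imwrite('pics/c9.png',cv2.resize(t[160:240,330:430],None,fx=7,fy=7,interpolation=cv2.INTER_CUBIC))
E
```

```text
375.21666666666664 177.73333333333332 [ 0.6011821  -0.26506662  0.275     ] [[376, 173], [377, 173], [378, 173], [375, 174]]
```

View pics/c8.png

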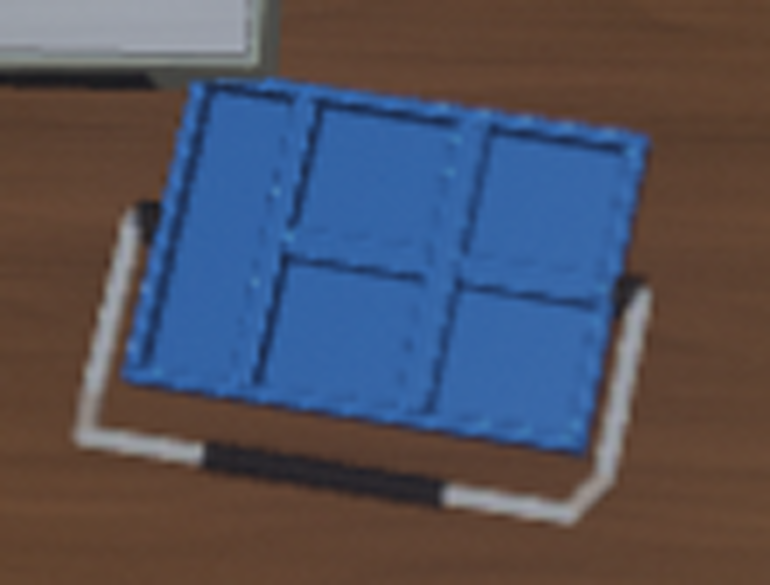

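View pics/c9.png

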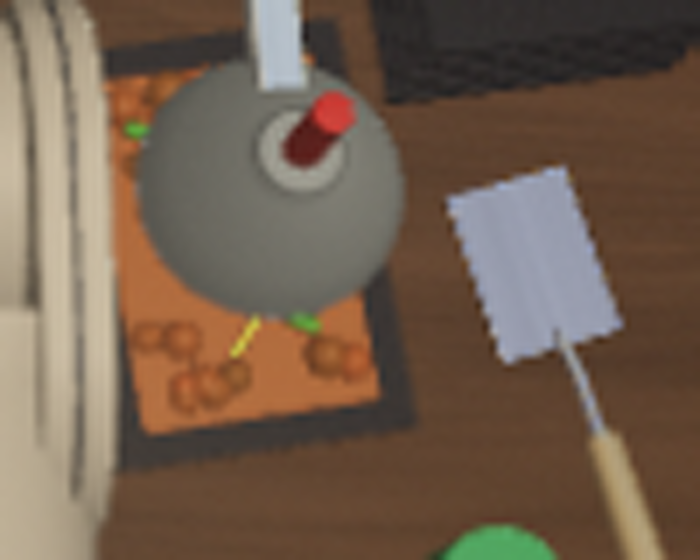

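```bash
python3 - <<'E'
from h import *
from scipy.optimize import least_squares
q=np.array([(190,80),(650,135),(585,452),(125,380)])/[7,6.5]+[155,160]-.42
W=np.array([at('top',*p,.024)[:2] for p in q])*1000; print(W.round(1))
own=np.array([(88,117),(88,-117),(-88,-117),(-88,117)])
f=lambda p:(np.array([[np.cos(p[2]),-np.sin(p[2])],[np.sin(p[2]),np.cos(p[2])]])@own.T).T+p[:2]-W
r=least_squares(lambda p:f(p).ravel(),[570,260,.1]);p=r.x;print(p,np.degrees(p[2]));print(f(p).round(1))
R=np.array([[np.cos(p[2]),-np.sin(p[2])],[np.sin(p[2]),np.cos(p[2])]])
for n,o in dict(c_pp=(44,15),c_pm=(44,-73),c_mp=(-44,15),c_mm=(-44,-73),bay=(0,86),grip=(-125,0),ymin=(0,-117)).items(): print(n,(R@o+p[:2]).round(1))
t=cv2.imread('pics/t5.png')
print('pot',at('top',276.5,236.7,.055))
# check projection
im=cv2.resize(t[160:250,155:265],None,fx=7,fy=6.5,interpolation=cv2.INTER_CUBIC)
for (x,y,z) in [(a,b,.024) for a in(8,80,-8,-80) for b in(-109,-37,-21,51,63,109)]+[(-125,60,.05),(-125,-60,.05)]:
    u=proj('top',[*((R@(x,y)+p[:2])/1000),z]); c=((u-[155,160]+.42)*[7,6.5]).astype(int); cv2.circle(im,tuple(int(k) for k in c),4,(0,0,255),-1)
cv2.imwrite('pics/c10.png',im)
print('reader',at('top',299,281,.03))
E
```

```text
[[680.  361.9]
 [653.2 126.7]
 [479.1 152.7]
 [512.9 383.4]]
[ 5.81300632e+02  2.56166447e+02 -1.32550225e-01] -7.594568474164464
[[ 4.  -1.4]
 [-0.1  1.9]
 [-0.5 -0.9]
 [-3.3  0.3]]
c_pp [626.9 265.2]
c_pm [615.3 178. ]
c_mp [539.7 276.9]
c_mm [528.  189.6]
bay [592.7 341.4]
grip [457.4 272.7]
ymin [565.8 140.2]
pot [0.45151835 0.02014029 0.055     ]
reader [ 0.30652523 -0.05836172  0.03      ]
```

View pics/c10.png

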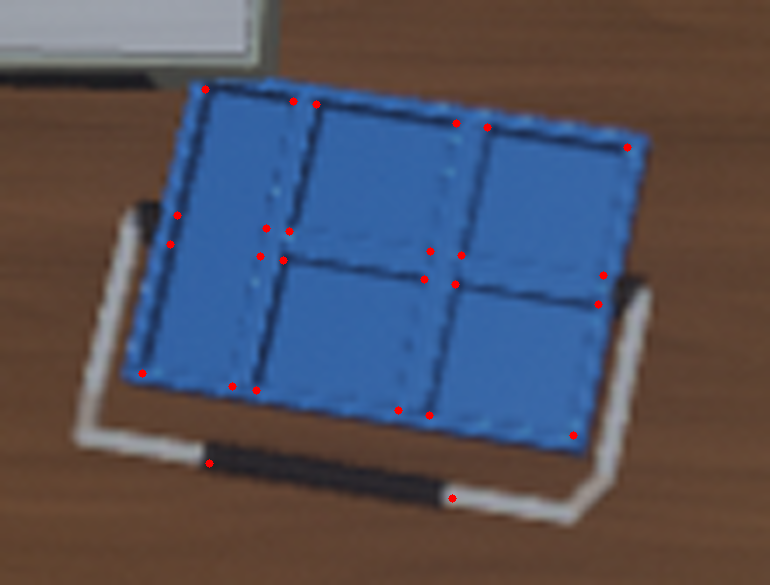

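>>> play_rows:
  rows:
    - [[-1,14,0],[0,0,-7.6],85]
    - [[-1,14,-20],[0,0,-7.6],85]
    - [[-1,14,-40],[0,0,-7.6],85]
    - [[-1,14,-40],[0,0,-7.6],85]
    - [[-1,12,-40],[0,0,-7.6],85]
    - [[0,0,-40],[0,0,0],85]
    - [[0,0,-40],[0,0,0],85]
    - [[0,0,-20],[0,0,0],85]
    - [[0,0,0],[0,0,0],85]

```text
clock: 11.5
position: [0.4515, 0.0144, 0.1221]
ee_rot: [0.997, -0.071, -0.001, 0.001]
ft_force: [-0.1, -0.3, 1.1]
grip_width: 0.993
```

```bash
python3 - <<'E'
from h import *
s=snap('side','s6.png')
cv2.imwrite('pics/c11.png',cv2.resize(s[180:320,200:360],(720,630),interpolation=cv2.INTER_CUBIC)[:600])
E
```

```text
(no output)
```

View pics/c11.png

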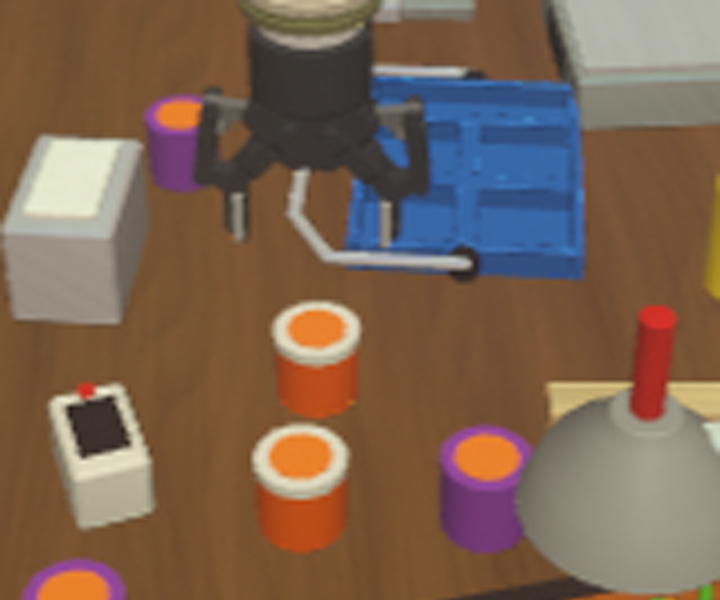

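>>> play_rows:
  rows:
    - [[0,6,-20],[0,0,0],85]
    - [[0,0,-30],[0,0,0],85]
    - [[0,0,-25],[0,0,0],85]
    - [[0,0,-19],[0,0,0],85]
    - [[0,0,0],[0,0,0],85]
    - [[0,0,0],[0,0,0],45]
    - [[0,0,0],[0,0,0],45]
    - [[0,0,0],[0,0,0],45]
    - [[0,0,0],[0,0,0],45]
    - [[0,0,0],[0,0,0],45]
  force: 60

```text
clock: 12.8
position: [0.4533, 0.0221, 0.0309]
ee_rot: [0.998, -0.07, 0.001, -0.001]
ft_force: [-2.2, -1.1, 10.6]
grip_width: 0.636
```

>>> play_rows:
  rows:
    - [[0,0,15],[0,0,0],45]
    - [[0,0,30],[0,0,0],45]
    - [[0,0,40],[0,0,0],45]
    - [[0,0,25],[0,0,0],45]
    - [[27,26,0],[0,0,0],45]
    - [[27,26,0],[0,0,0],45]
    - [[27,26,0],[0,0,0],45]
    - [[27,26,0],[0,0,0],45]
    - [[27,26,0],[0,0,0],45]
    - [[27,26,0],[0,0,0],45]
    - [[0,0,0],[0,0,0],45]
    - [[0,0,0],[0,0,0],45]

```text
clock: 14.3
position: [0.614, 0.1773, 0.1399]
ee_rot: [0.998, -0.07, 0.0, 0.0]
ft_force: [-0.7, -0.4, -1.9]
grip_width: 0.637
```

```bash
python3 - <<'E'
from h import *
o=readout.get_obs();print(o['position'],o['grip_width'])
s=snap('side','s7.png');t=snap('top','t7.png')
cv2.imwrite('pics/c12.png',np.hstack([cv2.resize(s[150:290,230:370],(400,400),interpolation=cv2.INTER_CUBIC),cv2.resize(t[140:280,150:290],(400,400),interpolation=cv2.INTER_CUBIC)]))
E
```

```text
[0.61399564 0.17732571 0.13994148] 0.6370988889834958
```

View pics/c12.png

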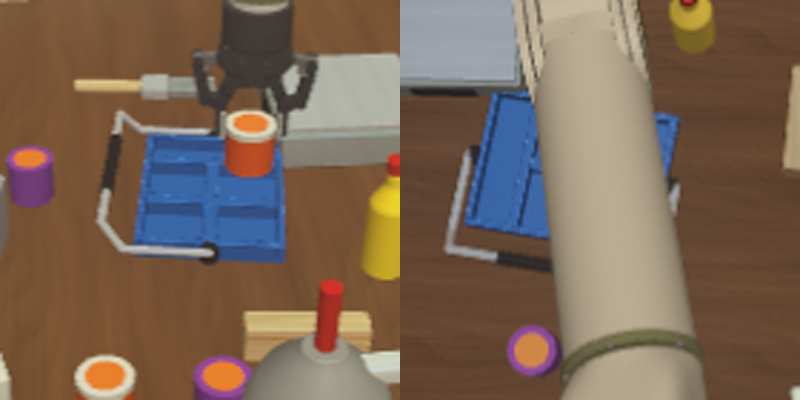

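>>> play_rows:
  rows:
    - [[1,1,-25],[0,0,0],45]
    - [[0,0,-25],[0,0,0],45]
    - [[0,0,-20],[0,0,0],45]
    - [[0,0,-15],[0,0,0],45]
    - [[0,0,-10],[0,0,0],45]
    - [[0,0,-6],[0,0,0],45]
    - [[0,0,-4],[0,0,0],45]
    - [[0,0,0],[0,0,0],45]

```text
clock: 15.4
position: [0.6157, 0.179, 0.0351]
ee_rot: [0.998, -0.07, 0.0, -0.0]
ft_force: [-1.1, -1.2, 2.5]
grip_width: 0.636
```

Release and lift; look.

>>> play_rows:
  rows:
    - [[0,0,0],[0,0,0],70]
    - [[0,0,0],[0,0,0],72]
    - [[0,0,0],[0,0,0],72]
    - [[0,0,20],[0,0,0],72]
    - [[0,0,30],[0,0,0],72]
    - [[0,0,45],[0,0,0],85]
    - [[-20,-45,20],[0,0,0],85]
    - [[-25,-45,0],[0,0,0],85]
    - [[-30,-45,0],[0,0,0],85]
    - [[-30,-45,0],[0,0,0],85]
    - [[-30,-45,0],[0,0,0],85]
    - [[-30,-45,0],[0,0,0],85]

```text
clock: 16.9
position: [0.4495, -0.0926, 0.1507]
ee_rot: [0.998, -0.07, 0.001, -0.0]
ft_force: [0.3, -1.6, 0.3]
grip_width: 0.997
```

```bash
python3 - <<'E'
from h import *
o=readout.get_obs();print(o['position'],o['grip_width'])
s=snap('side','s8.png');t=snap('top','t8.png')
E
```

```text
[ 0.44947291 -0.09256612  0.15068948] 0.9971603244442478
```

View pics/s8.png

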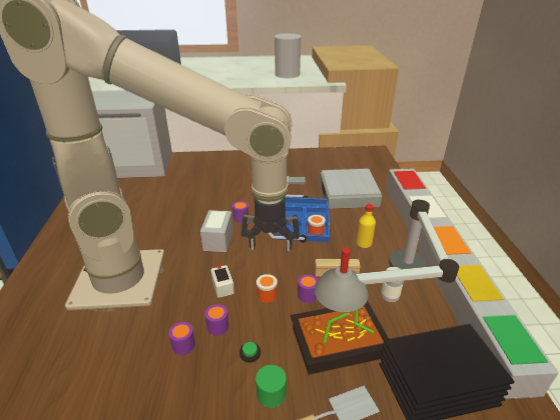

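View pics/t8.png

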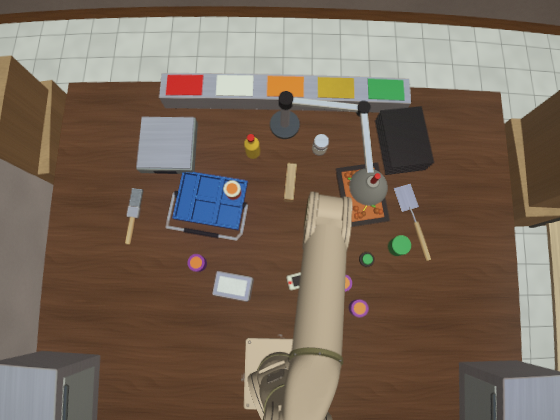

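>>> play_rows:
  rows:
    - [[-13,-6,-20],[0,0,0],85]
    - [[0,0,-30],[0,0,0],85]
    - [[0,0,-30],[0,0,0],85]
    - [[0,0,-25],[0,0,0],85]
    - [[0,0,-16],[0,0,0],85]
    - [[0,0,0],[0,0,0],85]
    - [[0,0,0],[0,0,0],45]
    - [[0,0,0],[0,0,0],45]
    - [[0,0,0],[0,0,0],45]
    - [[0,0,0],[0,0,0],45]
    - [[0,0,0],[0,0,0],45]

```text
clock: 18.38
position: [0.4381, -0.097, 0.0296]
ee_rot: [0.998, -0.07, 0.001, -0.0]
ft_force: [-1.8, 0.5, 8.2]
grip_width: 0.639
```

>>> play_rows:
  rows:
    - [[0,0,15],[0,0,0],45]
    - [[0,0,30],[0,0,0],45]
    - [[0,0,40],[0,0,0],45]
    - [[10,32,25],[0,0,0],45]
    - [[10,32,0],[0,0,0],45]
    - [[10,32,0],[0,0,0],45]
    - [[10,32,0],[0,0,0],45]
    - [[10,32,0],[0,0,0],45]
    - [[10,32,0],[0,0,0],45]
    - [[10,32,0],[0,0,0],45]
    - [[10,32,0],[0,0,0],45]
    - [[10,31,0],[0,0,0],45]

```text
clock: 19.88
position: [0.5276, 0.191, 0.1397]
ee_rot: [0.998, -0.07, 0.001, -0.0]
ft_force: [0.6, -0.3, -0.6]
grip_width: 0.635
```

>>> play_rows:
  rows:
    - [[0,0,0],[0,0,0],45]
    - [[0,0,0],[0,0,0],45]

```text
clock: 20.12
position: [0.5273, 0.1892, 0.139]
ee_rot: [0.998, -0.071, 0.0, 0.0]
ft_force: [0.0, -0.2, -0.8]
grip_width: 0.633
```

```bash
python3 - <<'E'
from h import *
s=snap('side','s9.png')
cv2.imwrite('pics/c13.png',cv2.resize(s[150:290,230:370],(600,600),interpolation=cv2.INTER_CUBIC))
E
```

```text
(no output)
```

View pics/c13.png

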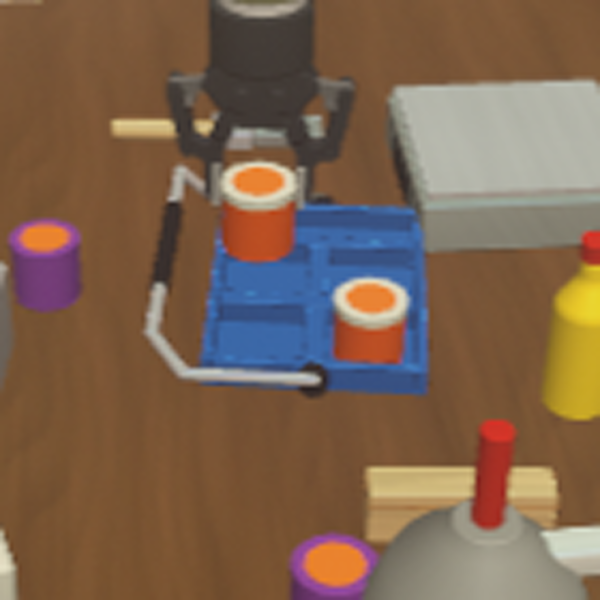

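>>> play_rows:
  rows:
    - [[0,0,-25],[0,0,0],45]
    - [[0,0,-25],[0,0,0],45]
    - [[0,0,-20],[0,0,0],45]
    - [[0,0,-15],[0,0,0],45]
    - [[0,0,-10],[0,0,0],45]
    - [[0,0,-6],[0,0,0],45]
    - [[0,0,-4],[0,0,0],45]
    - [[0,0,0],[0,0,0],45]

```text
clock: 21.18
position: [0.5276, 0.19, 0.0338]
ee_rot: [0.998, -0.07, 0.0, -0.0]
ft_force: [-0.5, 0.1, -0.8]
grip_width: 0.636
```

>>> play_rows:
  rows:
    - [[0,0,0],[0,0,0],66]
    - [[0,0,0],[0,0,0],68]
    - [[0,0,0],[0,0,0],68]
    - [[0,0,20],[0,0,0],68]
    - [[0,0,30],[0,0,0],68]
    - [[0,0,45],[0,0,0],68]
    - [[0,-45,20],[0,0,0],68]
    - [[0,-45,0],[0,0,8],68]
    - [[0,-45,0],[0,0,10],68]
    - [[0,-45,0],[0,0,10],68]
    - [[0,-30,0],[0,0,10],68]

```text
clock: 22.55
position: [0.527, -0.0224, 0.1485]
ee_rot: [0.966, 0.26, 0.0, 0.0]
ft_force: [0.9, -0.1, -0.3]
grip_width: 0.797
```

```bash
python3 - <<'E'
from h import *
o=readout.get_obs();print(o['position'],o['grip_width'],o['joint_pos'])
s=snap('side','s10.png');t=snap('top','t10.png')
cv2.imwrite('pics/c14.png',np.hstack([cv2.resize(s[180:320,240:400],(400,350),interpolation=cv2.INTER_CUBIC),cv2.resize(t[140:280,180:340],(400,350),interpolation=cv2.INTER_CUBIC)]))
E
```

```text
[ 0.52700802 -0.02241751  0.14852372] 0.7970600528623205 [-0.40360163  0.18320049  0.39999259  1.84431848 -0.07839183  1.12902908
  0.55026713]
```

View pics/c14.png

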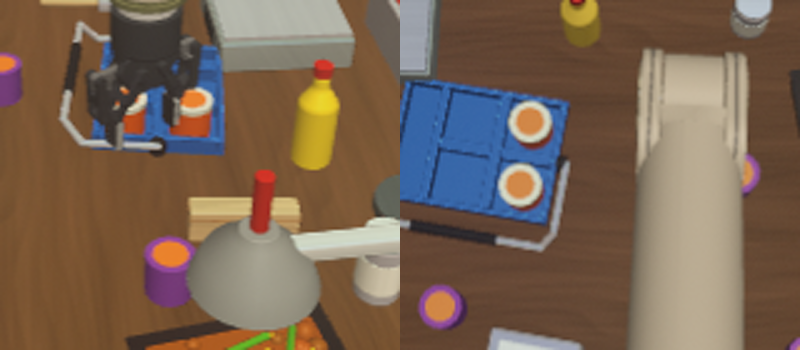

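```bash
python3 - <<'E'
from h import *
t=cv2.imread('pics/t8.png')
h=cv2.cvtColor(t,cv2.COLOR_BGR2HSV)
cv2.imwrite('pics/c15.png',cv2.resize(t[150:215,265:330],(650,600),interpolation=cv2.INTER_CUBIC))
E
```

```text
(no output)
```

View pics/c15.png

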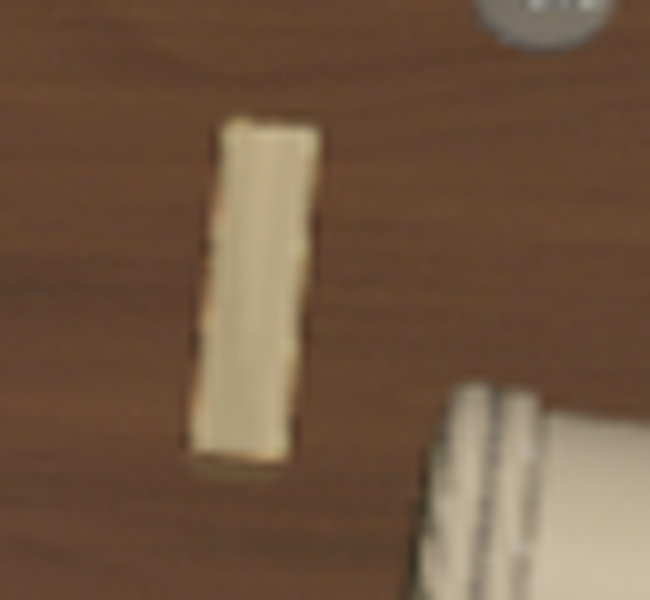

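```bash
python3 - <<'E'
from h import *
W=np.array([at('top',265+x/10-.45,150+y*65/600-.45,.045)[:2]*1000 for x,y in((225,122),(320,128),(290,460),(193,452))])
print(W.round(1),W.mean(0)); d=(W[0]+W[1]-W[2]-W[3])/2; print(d,np.hypot(*d),np.degrees(np.arctan2(d[1],d[0])))
E
```

```text
[[714.1 -11.4]
 [712.4 -44.7]
 [583.1 -35.7]
 [585.5  -2.4]] [648.79304009 -23.52484249]
[128.94684685  -8.96335578] 129.2580019147093 -3.976349125764906
```

>>> play_rows:
  rows:
    - [[21,0,0],[0,0,9.3],68]
    - [[21,0,0],[0,0,9.3],68]
    - [[21,0,0],[0,0,9.3],68]
    - [[20,0,0],[0,0,9.3],68]
    - [[20,0,-20],[0,0,9.4],68]
    - [[19,-1,-30],[0,0,9.4],68]
    - [[0,0,0],[0,0,0],68]
    - [[0,0,0],[0,0,0],68]

```text
clock: 23.65
position: [0.6491, -0.0206, 0.0991]
ee_rot: [0.733, 0.68, 0.0, 0.0]
ft_force: [-1.3, -0.7, -0.1]
grip_width: 0.796
```

```bash
python3 - <<'E'
from h import *
o=readout.get_obs();print(o['position'],o['grip_width'],o['joint_pos'])
s=snap('side','s11.png')
cv2.imwrite('pics/c16.png',cv2.resize(s[180:320,260:420],(680,595),interpolation=cv2.INTER_CUBIC))
E
```

```text
[ 0.64914051 -0.02062135  0.09911937] 0.7958823997055074 [-0.23206706  0.48718001  0.25704044  1.55540878 -0.13314063  1.11590445
  1.55118065]
```

View pics/c16.png

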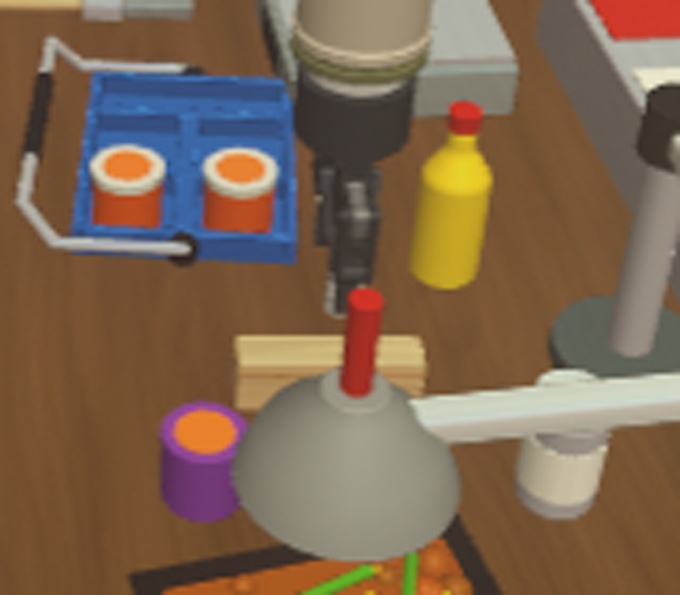

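>>> play_rows:
  rows:
    - [[0,-3,-25],[0,0,0],68]
    - [[0,0,-25],[0,0,0],68]
    - [[0,0,-15],[0,0,0],68]
    - [[0,0,-9],[0,0,0],68]
    - [[0,0,0],[0,0,0],68]
    - [[0,0,0],[0,0,0],20]
    - [[0,0,0],[0,0,0],20]
    - [[0,0,0],[0,0,0],20]
    - [[0,0,0],[0,0,0],20]
    - [[0,0,0],[0,0,0],20]
    - [[0,0,0],[0,0,0],20]
  force: 80

```text
clock: 25.08
position: [0.6499, -0.024, 0.0254]
ee_rot: [0.732, 0.682, 0.001, 0.0]
ft_force: [-1.0, 0.8, 5.9]
grip_width: 0.354
```

```bash
python3 - <<'E'
from h import *
print(at('side',365,243,0),at('top',251.5,141,.15),at('top',160,145,.05))
E
```

```text
[0.77263677 0.11211704 0.        ] [0.75273019 0.10842519 0.15      ] [0.77058807 0.44086796 0.05      ]
```

>>> play_rows:
  rows:
    - [[0,0,15],[0,0,0],20]
    - [[0,0,30],[0,0,0],20]
    - [[-15,0,35],[0,0,0],20]
    - [[-20,0,30],[0,0,0],20]
    - [[-22,10,0],[0,0,0],20]

```text
clock: 25.7
position: [0.5932, -0.015, 0.1379]
ee_rot: [0.732, 0.681, 0.002, 0.002]
ft_force: [-0.3, 1.4, -1.2]
grip_width: 0.355
```

>>> play_rows:
  rows:
    - [[0,32,0],[0,0,0],20]
    - [[0,32,0],[0,0,0],20]
    - [[0,32,0],[0,0,0],20]
    - [[0,32,0],[0,0,0],20]
    - [[0,32,0],[0,0,-0.7],20]
    - [[0,32,0],[0,0,-0.7],20]
    - [[0,32,0],[0,0,-0.7],20]
    - [[0,32,0],[0,0,-0.7],20]
    - [[0,32,0],[0,0,-0.7],20]
    - [[0,32,0],[0,0,0],20]
    - [[0,34,0],[0,0,0],20]
    - [[0,0,0],[0,0,0],20]

```text
clock: 27.2
position: [0.5908, 0.3437, 0.1347]
ee_rot: [0.751, 0.661, 0.0, -0.001]
ft_force: [0.3, 0.2, -0.8]
grip_width: 0.356
```

```bash
python3 - <<'E'
from h import *
o=readout.get_obs();print(o['position'],o['grip_width'],o['ee_rot'])
s=snap('side','s12.png')
cv2.imwrite('pics/c17.png',cv2.resize(s[130:270,230:390],(680,595),interpolation=cv2.INTER_CUBIC))
E
```

```text
[0.59077711 0.34367859 0.13465142] 0.35570553244836 [ 7.50683566e-01  6.60661348e-01  2.67265040e-04 -8.33983533e-04]
```

View pics/c17.png

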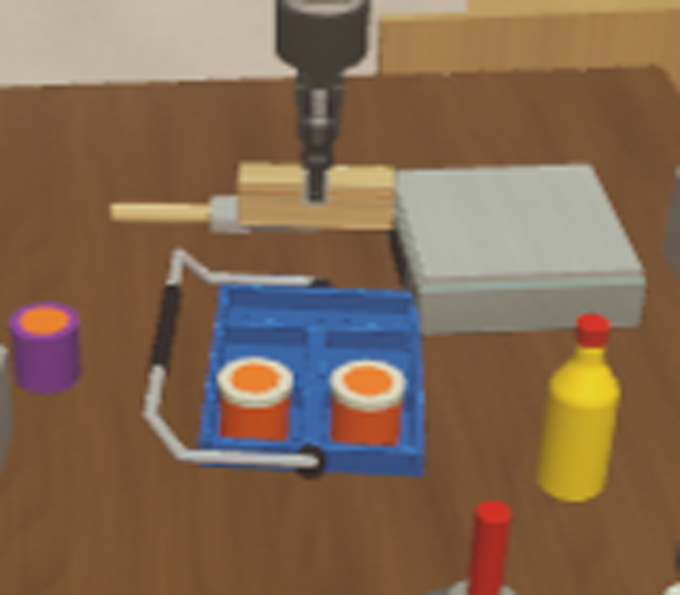

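>>> play_rows:
  rows:
    - [[2,-2,-25],[0,0,0],20]
    - [[0,0,-25],[0,0,0],20]
    - [[0,0,-20],[0,0,0],20]
    - [[0,0,-12],[0,0,0],20]
    - [[0,0,-8],[0,0,0],20]
    - [[0,0,-6],[0,0,0],20]
    - [[0,0,-5],[0,0,0],20]
    - [[0,0,0],[0,0,0],20]

```text
clock: 28.25
position: [0.5942, 0.3379, 0.0332]
ee_rot: [0.752, 0.659, -0.0, -0.0]
ft_force: [0.6, -0.1, -1.6]
grip_width: 0.358
```

>>> play_rows:
  rows:
    - [[0,2,0],[0,0,0],20]
    - [[0,0,-3],[0,0,0],20]
    - [[0,0,-2],[0,0,0],20]
    - [[0,0,0],[0,0,0],20]

```text
clock: 28.75
position: [0.5943, 0.3403, 0.0294]
ee_rot: [0.752, 0.659, 0.0, -0.0]
ft_force: [-3.6, -1.6, 8.0]
grip_width: 0.351
```

```bash
python3 - <<'E'
from h import *
o=readout.get_obs();print(o['position'],o['grip_width'],o['ft_force'])
s=snap('side','s13.png');t=snap('top','t13.png')
cv2.imwrite('pics/c18.png',np.hstack([cv2.resize(s[170:250,250:350],(480,384),interpolation=cv2.INTER_CUBIC),cv2.resize(t[150:250,150:250],(384,384),interpolation=cv2.INTER_CUBIC)])[:,:800])
E
```

```text
[0.59430158 0.34028749 0.02942904] 0.3508268778518718 [-3.63672308 -1.60988128  7.98272537]
```

View pics/c18.png

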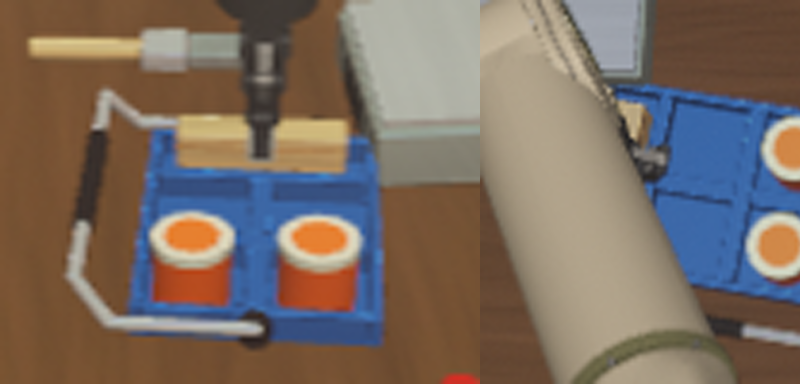

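>>> play_rows:
  rows:
    - [[0,0,0],[0,0,0],38]
    - [[0,0,0],[0,0,0],40]
    - [[0,0,0],[0,0,0],40]
    - [[0,0,15],[0,0,0],40]
    - [[0,0,25],[0,0,0],40]
    - [[0,0,40],[0,0,0],40]
    - [[-20,-20,40],[0,0,0],60]
    - [[-40,-40,10],[0,0,0],60]
    - [[-40,-45,0],[0,0,0],60]
    - [[-20,-45,0],[0,0,0],60]
    - [[0,-45,0],[0,0,0],60]
    - [[0,0,0],[0,0,0],60]

```text
clock: 30.35
position: [0.4748, 0.1415, 0.1598]
ee_rot: [0.754, 0.657, 0.001, 0.0]
ft_force: [0.7, 0.1, 0.4]
grip_width: 0.701
```

```bash
python3 - <<'E'
from h import *
o=readout.get_obs();print(o['position'],o['grip_width'],o['joint_pos'])
s=snap('side','s14.png');t=snap('top','t14.png')
cv2.imwrite('pics/c19.png',np.hstack([cv2.resize(s[170:250,250:350],(480,384),interpolation=cv2.INTER_CUBIC),cv2.resize(t[150:250,150:250],(384,384),interpolation=cv2.INTER_CUBIC)])[:,:800])
E
```

```text
[0.47478399 0.14154249 0.15981498] 0.7007148258176168 [-0.57614893  0.09665768  0.20565323  1.90167933 -0.0214802   1.14348841
  1.07093852]
```

View pics/c19.png

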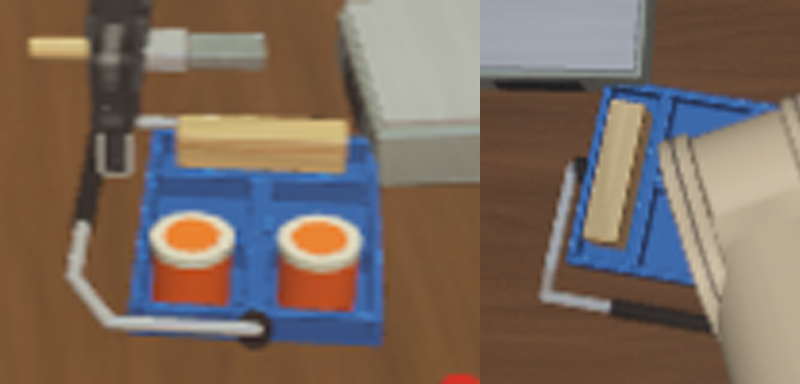

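View pics/t14.png

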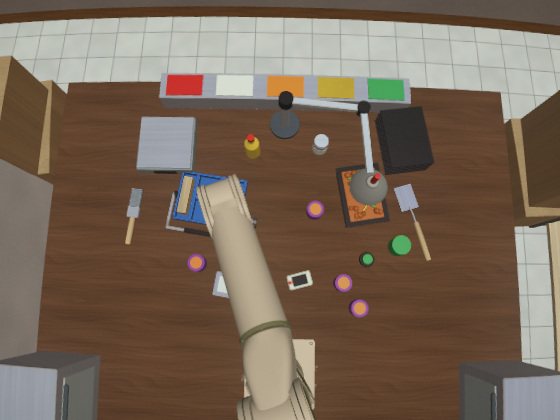

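>>> play_rows:
  rows:
    - [[-2,15,0],[0,0,-10],60]
    - [[-2,15,0],[0,0,-10],60]
    - [[-2,15,0],[0,0,-10],60]
    - [[-2,15,0],[0,0,-10],60]
    - [[-2,15,0],[0,0,-10],60]
    - [[-2,15,0],[0,0,-10],60]
    - [[-2,15,0],[0,0,-10],60]
    - [[-1,14,0],[0,0,-10],50]
    - [[-1,13,0],[0,0,-10],45]
    - [[0,0,-30],[0,0,0],45]
    - [[0,0,-25],[0,0,0],45]
    - [[0,0,0],[0,0,0],45]
  force: 30

```text
clock: 31.95
position: [0.4568, 0.2776, 0.1019]
ee_rot: [0.998, -0.065, -0.001, 0.001]
ft_force: [-0.3, 0.3, 0.7]
grip_width: 0.526
```

```bash
python3 - <<'E'
from h import *
o=readout.get_obs();print(o['position'],o['grip_width'],o['joint_pos'],o['ee_rot'])
s=snap('side','s15.png');t=snap('top','t15.png')
cv2.imwrite('pics/c20.png',np.hstack([cv2.resize(s[150:250,230:330],(400,400),interpolation=cv2.INTER_CUBIC),cv2.resize(t[150:250,150:250],(400,400),interpolation=cv2.INTER_CUBIC)]))
E
```

```text
[0.45684457 0.27761944 0.10193751] 0.5257773319151273 [-0.8128841   0.24911065  0.20594626  1.86071983 -0.05842095  1.04085679
 -0.71344661] [ 0.99788547 -0.06497595 -0.00126937  0.00104631]
```

View pics/c20.png

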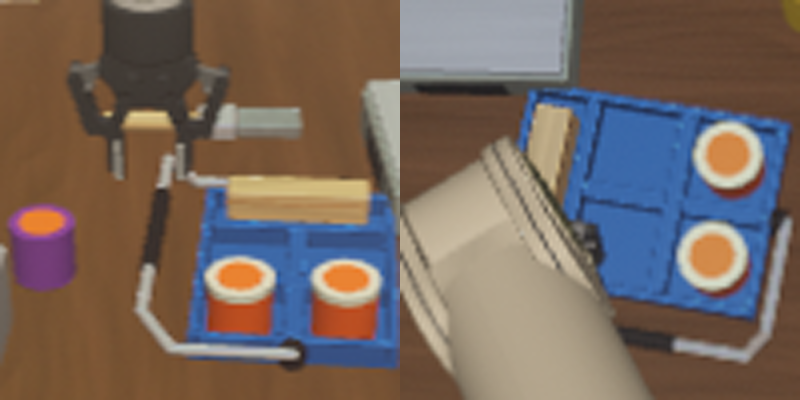

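>>> play_rows:
  rows:
    - [[3,-3,-25],[0,0,0],45]
    - [[0,0,-25],[0,0,0],45]
    - [[0,0,-18],[0,0,0],45]
    - [[0,0,0],[0,0,0],45]
    - [[0,0,0],[0,0,0],8]
    - [[0,0,0],[0,0,0],8]
    - [[0,0,0],[0,0,0],8]
    - [[0,0,0],[0,0,0],8]
    - [[0,0,0],[0,0,0],8]

```text
clock: 33.17
position: [0.4608, 0.2746, 0.0365]
ee_rot: [0.998, -0.066, -0.0, -0.001]
ft_force: [-4.1, -0.3, 6.3]
grip_width: 0.174
```

```bash
python3 - <<'E'
from h import *
s=snap('side','s16.png')
cv2.imwrite('pics/c21.png',cv2.resize(s[150:250,230:330],(600,600),interpolation=cv2.INTER_CUBIC))
th=np.radians(-7.6);ex=np.array([np.cos(th),np.sin(th)])
r=np.hypot(125,30);p0=np.arctan2(30,-125)
a=np.linspace(0,1.78,37);x=r*np.cos(p0-a);z=r*np.sin(p0-a)
P=np.c_[x[:,None]*ex,z]*1000
P=np.round(P);print(np.diff(P,axis=0).astype(int).tolist())
E
```

```text
[[1621, -216, 6141], [1920, -256, 6053], [2214, -296, 5950], [2503, -334, 5833], [2786, -372, 5700], [3062, -408, 5554], [3329, -444, 5395], [3591, -479, 5223], [3841, -513, 5037], [4084, -545, 4839], [4315, -576, 4630], [4538, -605, 4408], [4747, -634, 4178], [4947, -660, 3935], [5133, -684, 3684], [5308, -709, 3424], [5468, -729, 3154], [5617, -750, 2878], [5751, -767, 2595], [5871, -783, 2305], [5976, -798, 2009], [6068, -809, 1708], [6144, -820, 1404], [6205, -828, 1096], [6251, -834, 785], [6282, -838, 473], [6298, -841, 159], [6298, -840, -156], [6282, -838, -469], [6252, -834, -782], [6206, -828, -1093], [6144, -820, -1401], [6069, -810, -1705], [5977, -798, -2007], [5872, -783, -2301], [5752, -768, -2592]]
```

View pics/c21.png

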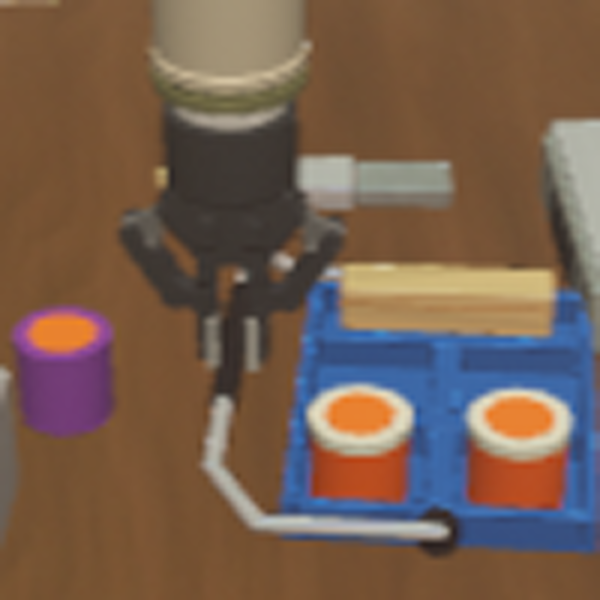

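>>> play_rows:
  rows:
    - [[3.5,-0.5,12],[0,0,0],8]
    - [[4.7,-0.6,12],[0,0,0],8]
    - [[5.8,-0.8,11.3],[0,0,0],8]
    - [[6.9,-0.9,10.6],[0,0,0],8]
    - [[7.9,-1,9.9],[0,0,0],8]
    - [[8.9,-1.2,9],[0,0,0],8]

```text
clock: 33.98
position: [0.4947, 0.2697, 0.1013]
ee_rot: [0.998, -0.065, -0.004, 0.001]
ft_force: [-26.2, -2.3, 20.3]
grip_width: 0.176
```

```bash
python3 - <<'E'
from h import *
s=snap('side','s17.png')
cv2.imwrite('pics/c22.png',cv2.resize(s[130:250,230:350],(600,600),interpolation=cv2.INTER_CUBIC))
E
```

```text
(no output)
```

View pics/c22.png

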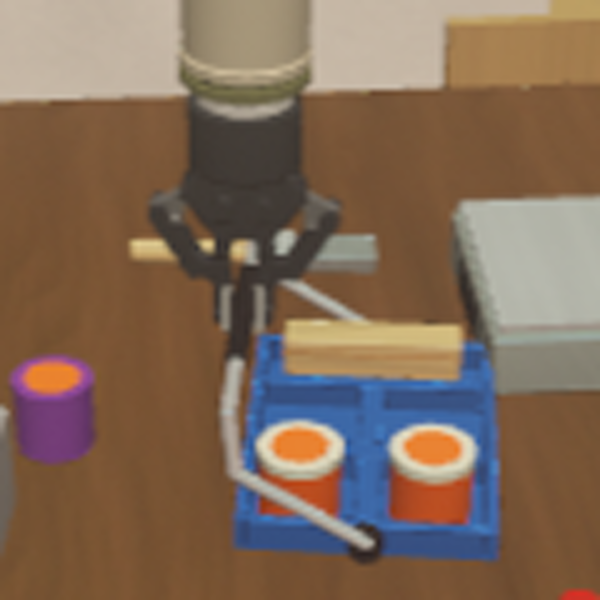

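>>> play_rows:
  rows:
    - [[-3,0,4],[0,0,0],8]
    - [[0,0,0],[0,0,0],8]

```text
clock: 34.28
position: [0.4976, 0.269, 0.1053]
ee_rot: [0.998, -0.066, 0.002, -0.001]
ft_force: [5.1, 2.7, -6.0]
grip_width: 0.17
```

>>> play_rows:
  rows:
    - [[4.9,-0.6,4.2],[0,0,0],8]
    - [[4.9,-0.6,4],[0,0,0],8]
    - [[5.2,-0.7,3.7],[0,0,0],8]
    - [[5.3,-0.7,3.5],[0,0,0],8]
    - [[5.5,-0.7,3.2],[0,0,0],8]
    - [[5.6,-0.8,2.9],[0,0,0],8]

```text
clock: 35.02
position: [0.527, 0.2649, 0.127]
ee_rot: [0.998, -0.066, -0.001, -0.0]
ft_force: [-9.4, -1.2, 8.5]
grip_width: 0.172
```

>>> play_rows:
  rows:
    - [[5.5,-0.8,3.2],[0,0,0],8]
    - [[5.8,-0.8,2.5],[0,0,0],8]
    - [[6,-0.8,2],[0,0,0],8]
    - [[6.1,-0.8,1.7],[0,0,0],8]
    - [[6.2,-0.8,1.2],[0,0,0],8]
    - [[6.2,-0.8,0.9],[0,0,0],8]
    - [[6.3,-0.8,0.5],[0,0,0],8]
    - [[6.3,-0.8,0.2],[0,0,0],8]

```text
clock: 36.02
position: [0.5766, 0.2576, 0.1387]
ee_rot: [0.998, -0.066, 0.0, 0.0]
ft_force: [-4.3, -2.1, 8.6]
grip_width: 0.169
```

```bash
python3 - <<'E'
from h import *
s=snap('side','s18.png')
cv2.imwrite('pics/c23.png',cv2.resize(s[100:250,230:380],(600,600),interpolation=cv2.INTER_CUBIC))
E
```

```text
(no output)
```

View pics/c23.png

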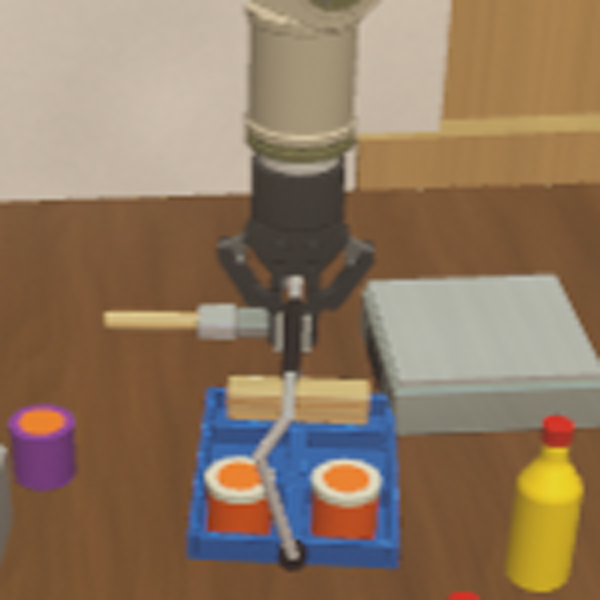

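>>> play_rows:
  rows:
    - [[6.3,-0.8,0],[0,0,0],8]
    - [[6.3,-0.8,-0.2],[0,0,0],8]
    - [[6.3,-0.8,-0.4],[0,0,0],8]
    - [[6.2,-0.8,-0.8],[0,0,0],8]
    - [[6.2,-0.8,-1.1],[0,0,0],8]
    - [[6.1,-0.8,-1.4],[0,0,0],8]

```text
clock: 36.83
position: [0.6135, 0.2523, 0.1336]
ee_rot: [0.998, -0.066, -0.0, 0.001]
ft_force: [-1.8, -4.3, 1.8]
grip_width: 0.174
```

>>> play_rows:
  rows:
    - [[6,-0.8,-1.7],[0,0,0],8]
    - [[6,-0.8,-2],[0,0,0],8]
    - [[5,-0.7,-2],[0,0,0],8]
    - [[0,0,0],[0,0,0],8]

```text
clock: 37.33
position: [0.6309, 0.2501, 0.1279]
ee_rot: [0.998, -0.067, 0.0, 0.001]
ft_force: [-0.3, -5.2, 0.8]
grip_width: 0.173
```

>>> play_rows:
  rows:
    - [[3,-0.4,-1.3],[0,0,0],8]
    - [[3,-0.4,-1.3],[0,0,0],8]
    - [[0,0,0],[0,0,0],8]
    - [[0,0,0],[0,0,0],8]

```text
clock: 37.83
position: [0.6357, 0.2494, 0.1256]
ee_rot: [0.998, -0.066, -0.001, 0.001]
ft_force: [-4.1, -7.0, 5.2]
grip_width: 0.174
```

>>> play_rows:
  rows:
    - [[2,-0.2,-1],[0,0,0],8]
    - [[2,-0.2,-1],[0,0,0],8]
    - [[0,0,0],[0,0,0],8]
    - [[0,0,0],[0,0,0],8]

```text
clock: 38.33
position: [0.636, 0.2494, 0.1253]
ee_rot: [0.998, -0.066, -0.004, 0.001]
ft_force: [-31.3, -12.0, 28.5]
grip_width: 0.171
```

```bash
python3 - <<'E'
from h import *
print(readout.get_obs()['ft_force'])
s=snap('side','s19.png')
cv2.imwrite('pics/c24.png',cv2.resize(s[100:250,230:380],(600,600),interpolation=cv2.INTER_CUBIC))
E
```

```text
[-31.26510491 -12.0016858   28.54717953]
```

View pics/c24.png

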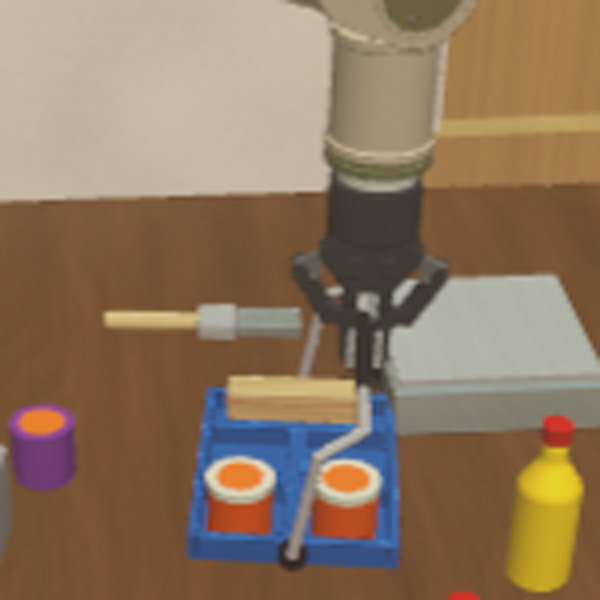

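>>> play_rows:
  rows:
    - [[-3,0,1],[0,0,0],8]
    - [[0,0,0],[0,0,0],30]
    - [[0,0,0],[0,0,0],45]
    - [[0,0,0],[0,0,0],45]
    - [[0,0,20],[0,0,0],45]
    - [[0,0,30],[0,0,0],45]
    - [[0,0,40],[0,0,0],45]
    - [[0,-30,20],[0,0,0],45]
    - [[-20,-40,0],[0,0,0],45]
    - [[-30,-40,0],[0,0,0],45]
    - [[-30,-40,0],[0,0,0],45]
    - [[-30,-40,0],[0,0,0],45]

```text
clock: 39.88
position: [0.5265, 0.0588, 0.2362]
ee_rot: [0.998, -0.066, 0.001, -0.0]
ft_force: [0.2, -0.8, -0.1]
grip_width: 0.528
```

```bash
python3 - <<'E'
from h import *
o=readout.get_obs();print(o['position'],o['ft_force'])
s=snap('side','s20.png');t=snap('top','t20.png')
cv2.imwrite('pics/c25.png',np.hstack([cv2.resize(s[150:250,250:350],(400,400),interpolation=cv2.INTER_CUBIC),cv2.resize(t[150:250,150:250],(400,400),interpolation=cv2.INTER_CUBIC)]))
th=np.radians(-7.6);R=np.array([[np.cos(th),-np.sin(th)],[np.sin(th),np.cos(th)]])
for a in(1.75,1.65):
  r=.1285;p=np.arctan2(30,-125)-a
  for y in(-.06,.06):
    w=np.array([.583,.256])+R@(r*np.cos(p),y); q=[*w,.02+r*np.sin(p)]; print(a,proj('side',q),proj('top',q))
E
```

```text
[0.52650763 0.0588394  0.23620036] [ 0.17096977 -0.77509781 -0.1466397 ]
1.75 [320.04925294 197.03268046] [225.39690557 178.70763457]
1.75 [319.46457609 178.71050223] [189.36887193 173.3818944 ]
1.65 [316.43085589 195.71707232] [224.56735091 181.87331453]
1.65 [316.09236649 177.45971115] [188.36223775 176.50242447]
```

View pics/c25.png

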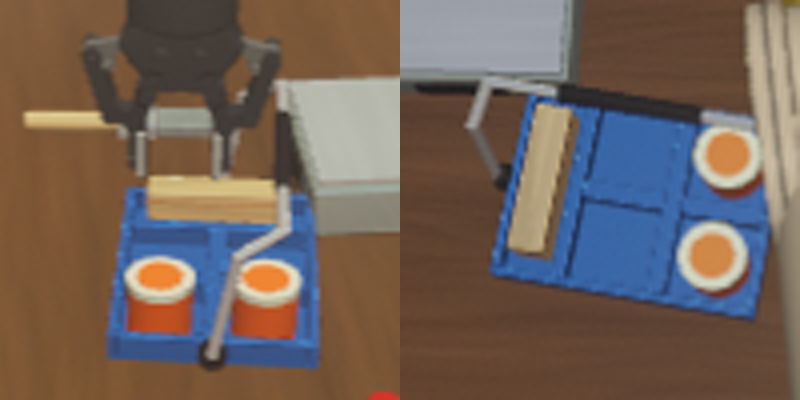

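>>> play_rows:
  rows:
    - [[-13,-32,0],[0,0,0],20]
    - [[-13,-32,0],[0,0,0],0]
    - [[-13,-32,0],[0,0,0],0]
    - [[-13,-32,0],[0,0,0],0]
    - [[-13,-32,0],[0,0,0],0]
    - [[-13,-32,0],[0,0,0],0]
    - [[-13,-32,0],[0,0,-5],0]
    - [[-13,-32,0],[0,0,-8],0]
    - [[-13,-32,-20],[0,0,-8],0]
    - [[-13,-32,-40],[0,0,-8],0]
    - [[-10,-32,-40],[0,0,0],0]
    - [[0,0,-30],[0,0,0],0]

```text
clock: 41.48
position: [0.3857, -0.2947, 0.104]
ee_rot: [0.948, -0.317, 0.0, 0.001]
ft_force: [0.6, 1.5, -0.2]
grip_width: -0.002
```

```bash
python3 - <<'E'
from h import *
o=readout.get_obs();print(o['position'],o['ft_force'],o['joint_pos'],o['grip_width'])
s=snap('side','s21.png')
cv2.imwrite('pics/c26.png',cv2.resize(s[260:400,180:320],(600,600),interpolation=cv2.INTER_CUBIC))
print('pepper',at('top',401.5,245,.06))
t=cv2.imread('pics/t8.png')
h=cv2.cvtColor(t,cv2.COLOR_BGR2HSV)[250:268,358:377]
m=cv2.inRange(h,(45,80,40),(85,255,255)); ys,xs=np.nonzero(m);u,v=xs.mean()+358,ys.mean()+250
print(u,v,len(xs)); o1,d1=ray('top',u,v); s0=cv2.imread('pics/s8.png')
h=cv2.cvtColor(s0,cv2.COLOR_BGR2HSV)[335:365,235:265]; m=cv2.inRange(h,(45,80,40),(85,255,255)); ys,xs=np.nonzero(m)
o2,d2=ray('side',xs.mean()+235,ys.mean()+335)
tt=np.linalg.lstsq(np.stack([d1,-d2],1),o2-o1,rcond=None)[0];print(o1+d1*tt[0],o2+d2*tt[1], xs.min()+235,xs.max()+235,ys.min()+335,ys.max()+335)
E
```

```text
[ 0.38572148 -0.29472254  0.10400982] [ 0.61228326  1.49958052 -0.24300488] [-0.09613821  0.15831224  0.71068361  2.0045042  -0.11983465  1.0190592
  0.02555013] -0.001833060264495684
pepper [ 0.43048167 -0.40113073  0.06      ]
367.0531914893617 258.8723404255319 94
[ 0.38599833 -0.29278783  0.01425734] [ 0.38706748 -0.29266015  0.0143183 ] 242 257 342 357
```

View pics/c26.png

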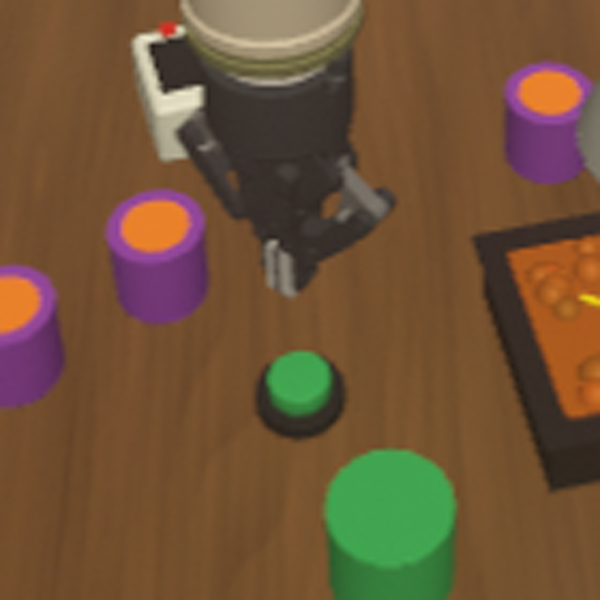

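>>> play_rows:
  rows:
    - [[0,2,-30],[0,0,0],0]
    - [[0,0,-25],[0,0,0],0]
    - [[0,0,-12],[0,0,0],0]
    - [[0,0,-5],[0,0,0],0]
    - [[0,0,-4],[0,0,0],0]
    - [[0,0,0],[0,0,0],0]

```text
clock: 42.28
position: [0.3874, -0.2899, 0.0291]
ee_rot: [0.95, -0.314, 0.0, -0.0]
ft_force: [0.2, -0.4, -0.3]
grip_width: -0.003
```

>>> play_rows:
  rows:
    - [[0,-3,-4],[0,0,0],0]
    - [[0,0,-3],[0,0,0],0]
    - [[0,0,-3],[0,0,0],0]
    - [[0,0,0],[0,0,0],0]

```text
clock: 42.78
position: [0.3875, -0.2933, 0.0188]
ee_rot: [0.95, -0.314, 0.0, 0.0]
ft_force: [0.4, -2.6, 3.1]
grip_width: 0.002
```

>>> play_rows:
  rows:
    - [[0,0,-2],[0,0,0],0]
    - [[0,0,-2],[0,0,0],0]
    - [[0,0,0],[0,0,0],0]

```text
clock: 43.15
position: [0.3876, -0.2933, 0.0158]
ee_rot: [0.949, -0.314, 0.001, -0.0]
ft_force: [-4.5, 1.4, 22.9]
grip_width: -0.004
```

```bash
python3 - <<'E'
from h import *
s=snap('side','s22.png')
cv2.imwrite('pics/c27.png',cv2.resize(s[300:400,200:300],(600,600),interpolation=cv2.INTER_CUBIC))
E
```

```text
(no output)
```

View pics/c27.png

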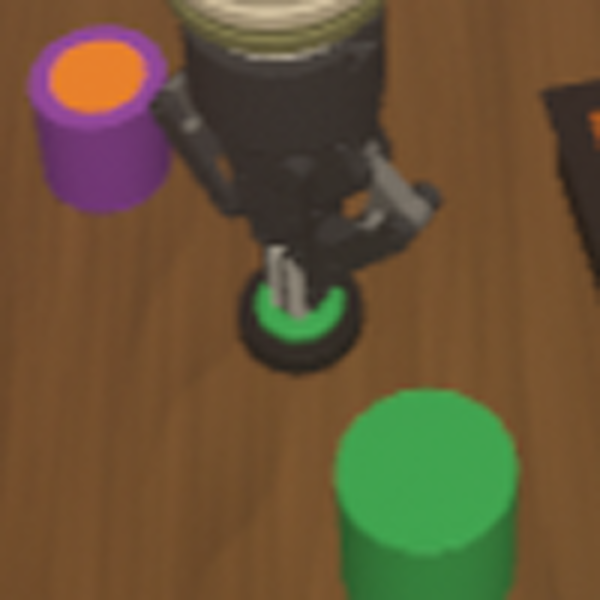

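Button is flush with its housing: pressed fully. Withdraw and check everything.

>>> play_rows:
  rows:
    - [[0,0,5],[0,0,0],0]
    - [[0,0,15],[0,0,0],0]
    - [[0,0,30],[0,0,0],0]
    - [[0,0,40],[0,0,0],0]
    - [[0,0,40],[0,0,0],0]
    - [[0,0,40],[0,0,0],0]
    - [[0,0,0],[0,0,0],0]
    - [[0,0,0],[0,0,0],0]
    - [[0,0,0],[0,0,0],0]
    - [[0,0,0],[0,0,0],0]

```text
clock: 44.45
position: [0.3866, -0.2926, 0.1839]
ee_rot: [0.95, -0.314, -0.001, 0.0]
ft_force: [0.4, 0.1, 0.1]
grip_width: -0.002
```

```bash
python3 - <<'E'
from h import *
o=readout.get_obs();print(o['position'],o['ft_force'])
s=snap('side','s23.png');t=snap('top','t23.png')
h=cv2.cvtColor(t,cv2.COLOR_BGR2HSV)[165:195,360:390]
m=cv2.inRange(h,(0,120,60),(8,255,255))|cv2.inRange(h,(172,120,60),(180,255,255))
ys,xs=np.nonzero(m);print(at('top',xs.mean()+360,ys.mean()+165,.275) if len(xs) else None)
cv2.imwrite('pics/c28.png',np.hstack([cv2.resize(s[150:250,250:350],(400,400),interpolation=cv2.INTER_CUBIC),cv2.resize(t[150:250,150:250],(400,400),interpolation=cv2.INTER_CUBIC)]))
E
```

```text
[ 0.38662515 -0.29259869  0.18385295] [0.42915738 0.08015367 0.13075536]
[ 0.60117356 -0.26524992  0.275     ]
```

View pics/c28.png

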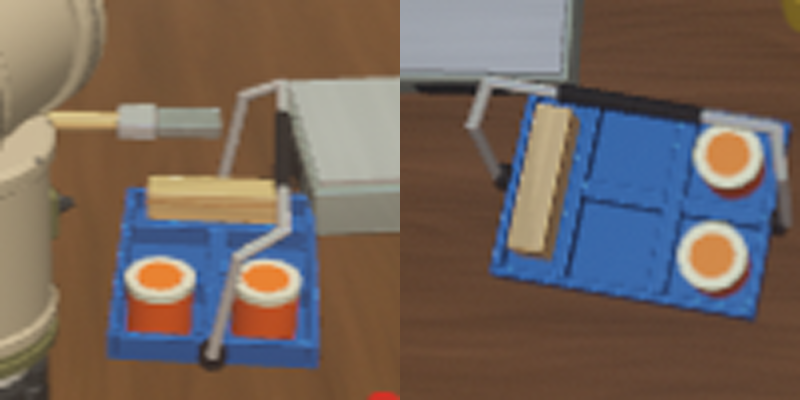

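View pics/s23.png

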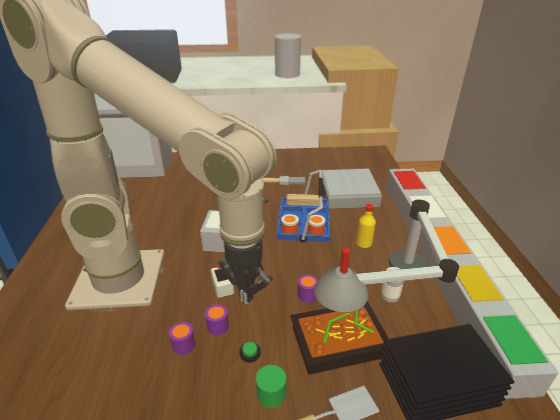

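View pics/t23.png

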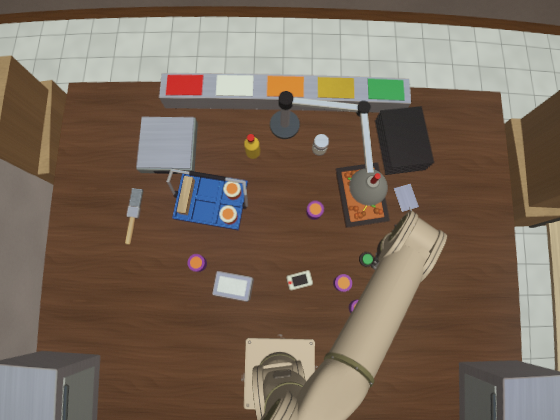

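```bash
python3 - <<'E'
from h import *
th=np.radians(-7.6);R=np.array([[np.cos(th),-np.sin(th)],[np.sin(th),np.cos(th)]])
f=lambda x,y,z:R.T@(at('top',150+(x-400)/4-.4,150+y/4-.4,z)[:2]*1000-[581.3,256.2])
print('case',np.mean([f(x,y,.049) for x,y in((540,103),(578,110),(545,255),(508,245))],0))
print('pots',f(728,156,.059),f(713,257,.059))
manip.hand_in()
E
```

```text
case [ 1.44765361 82.62355039]
pots [ 42.27225734 -74.07074288] [-46.2860542 -76.7999396]
the job is handed in; nothing more can be done
```

The order is packed and the job is handed in at about 44 s of the 208 s; hand-in gave no verdict. Only two orange pots were on the table. I left the four purple look-alikes alone, and no bystander looked moved in the pictures.

- **Lamp:** I drew it by the red knob to the meal box. The last picture puts the knob at (601, -265) mm, about 6 mm from the box centre at (605, -269).
- **Pots:** both stand in cells on the carrier's -y side, measured at (42, -74) and (-46, -77) mm in its frame. The cell centres are (±44, -73).
- **Case:** it had been knocked a few centimetres aside during the run, so I measured it again before picking it up. It sits in the long bay, about 1 mm off along and 3 mm off across. That measurement uses a bay centre I worked out from the carrier's dimensions.
- **Handle:** I swung it over until the force rose at the end stop. After I let go, its grip lay where 1.75 rad predicts, to within about a pixel in the top picture.
- **Button:** the force rose to 23 N and the picture showed the green top flush with its housing. It is released, and the gripper ended clear of everything, with about 0 N on it.

None of these checks failed. One early lamp estimate disagreed: the side camera put the knob about 12 mm off the top camera in y. I used the top camera, and the grasp worked.

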